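# Warm a jar on the worktop warmer with the child-safe dial

### The arm

A 7-joint arm with a two-finger parallel gripper is mounted at the origin on a cart in front of the work surface, level with it; the furniture and walls round the work are solid. World frame = base frame: x ahead of the robot, y to its left, z up, the work surface at z = 0. Lengths are in m, angles in rad, forces in N, time in s.
With the tool pointing down it reaches from about 0.4 to 0.85 m from the base axis. Payload 10.4 kg.
Tool frame: the origin (TCP) lies at the very end of the fingers, on their centre line; the grasp point (between the pads) lies r.grasp_offset behind it (r.grasp_offset is the distance from the TCP to the grasp point, in m); z points along the fingers, y is the direction in which the jaws open and shut (so a half turn about z gives the same grasp; the last joint's range is limited). The gripper opens to 87 mm and grips with 3 to 60 N. Pads are 19 mm wide; open, the fingers measure 117 mm over their backs; the gripper's body (75 mm by 190 mm) begins 51 mm behind the grasp point.
Start: joints at [-0.023, 0.332, -0.065, 1.46, 0.022, 1.35, -0.088], TCP at [0.625, 0, 0.223] pointing down, gripper open.
Joint ranges: [-2.6, 2.6], [-0.5, 2.12], [-1.47, 1.34], [0.16, 2.42], [-1.27, 4.41], [0.06, 2.06], [-2.6, 2.6]. Speed limits (rad/s): [2.22, 2.22, 2.79, 2.79, 3.14, 3.14, 3.14].

### API

Orientations are given as a unit quaternion [x, y, z, w].
In Python, from bench import read_state, cams, job, r gives the robot as it stands. The module is installed in compiled form; this text tells all that it offers.
- The arm moves only by the tool arm_command, never from a script. Its argument "increments" is a list of rows, each an object of numbers: "gripper": the opening in per cent of the stroke, from 0 (shut) to 100 (fully open); "dx", "dy", "dz": the shift along the tool's x, y, z in m; "spin": the turn about the tool's z in degrees. In form: [{"gripper": .., "dx": .., "dy": .., "dz": .., "spin": ..}, ...]. A call has exactly 8 rows; each row shifts and turns the commanded pose from where the row before left it, along the tool's axes as they then stand; what a row does not reach is not made up. A row lasts 1/8 s, in which the tool goes at most 62.5 mm and 10.7 degrees, less where a joint would pass 70% of its speed; a pose out of reach is approached as far as the arm can. A call with a gripper value outside its range is refused whole. The fingers move at their own pace and stop on an object; "grip_force" is the grip in N (left out, the last holds). Time passes only in rows, so rows that do not move let the fingers close, or fill a call up. It gives the time, the measured TCP pose, the force and the opening at its end, in the units of the state.
- read_state(): the state, without advancing time (a new reading comes with each control period).
- cams.camera(name): name is "scene" or "side" or "wrist"; returns the picture (400x640x3 uint8, red, green, blue); there is no depth.
- cams.camera_info(name): a dict with "K" (3x3 intrinsics, pixels), "rvec" (rotation vector, rad) and "tvec" (3), from world to camera coordinates, as OpenCV has them. Camera axes: x right, y down, z forward; pixel columns grow to the right and rows downward; lengths in m; the calibration is good to about 2 mm. A picture is of the moment at which its call begins: read the wrist's pose just before it. camera_info takes no time and is no camera call; for the wrist camera it gives the pose at the moment of the call.
- job.close_job(): hands the job in, once; it reports no verdict.
The state is a dict: "time": time; "joint_positions": joint angles; "joint_vel": joint speeds; "joint_torque": joint torques, N m; "ee_pos": TCP position; "eef_rot": TCP orientation; "ft_force": force on the tool from outside, world axes, zero at the start; "torque": the same for the moment, N m; "width": finger opening in m.
Only numpy, scipy, OpenCV 4.12 (cv2) and the standard library are available. Lean on these libraries where they do the work, as an engineer would, in place of code of your own. Each camera call takes 0.05 s, during which the arm holds its last target.

### The job

Warm up the jar with the gold lid: first stand it upright, wholly on the round warming plate. Then work the child-safe dial: pull it straight out to unlock it, turn it clockwise past the one-dot mark to the two-dot mark, and push it back fully home. Last, pull the small round start knob out to its stop and let it spring back, leaving the tin, the pepper mill and the bottle standing where they are.

Things in the scene. Friction and masses are not known exactly. Their poses are not given: they have to be found in the camera images.
- jar_mid (a point): loose closed glass jar, gold screw lid: 146 high, lid 65 across (top 11), glass 62 across, 0.4 to 0.6 kg. Point: on its axis half-way up, 73 above its foot; z is up the jar. It starts on the worktop in front of the knob modules, in the way of work on the knobs; hold it round its upper half
- plate_top (a point): centre of the top of the fixed round steel warming plate, 120 across, 34 above the worktop, 6 proud of its white housing (132 deep, 150 wide). x points from the front of the warmer to its back, y left along the row, z up. The two knob modules stand in the row to its right, centred 138 and 246 along -y; which knob is nearer varies
- dial_grip (a point): black dial: round skirt 50 across, with a bar grip across it, 46 long, 14 thick. Point: on the dial's axis, mid bar; moves with the dial. z points straight out of the panel (35 deg from vertical, leaning to the front), x along the bar to its pointer end (steel line); pinch the bar along y. When home the point is 26 above the panel, the bar's top 39, the skirt's face 13
- dial_pull (a joint): how far the dial is pulled out, in m along dial_grip's z: 0 fully home (as at the start), 0.012 at the outer stop. It stays where it is left (friction 2.5 N, no spring). Below about 0.007 a key locks it against turning; it goes home only in the off sector, at one dot or at two dots
- dial_turn (a joint): the dial's angle in rad, growing clockwise seen from in front of the panel (about dial_grip's -z). Off sector (arc mark) -0.33 to 0.09, start -0.28 to 0.05; one dot 0.61 (pointer straight up the slope); two dots 1.22; stops at -0.40 and 1.40. When home there is 0.07 of play at a dot; pushed in up to 0.1 off a dot it is guided home. Friction 0.02 N m
- start_grip (a point): the start knob: plain black round knob, 25 across, with a lip 29 across over its outer 7, standing 37 above its panel. Point: on its axis, 26 above the panel at rest; moves with the knob. z points straight out of the panel (35 deg from vertical, leaning to the front). The 25 barrel runs from 12 to 28 above the panel
- start_pull (a joint): how far the start knob is pulled out, in m along start_grip's z: 0 at rest, 0.012 at its stop. A spring draws it back in: 1.5 N at rest, 5.1 N at the stop
- tin_mid (a point): loose food tin, 57 across, 72 high, beside the jar: leave alone. Point: on its axis half-way up, 36 above the worktop; z up
- mill_mid (a point): loose wooden pepper mill, 58 across, 150 high, in front of the warming plate: leave alone. Point: on its axis half-way up, 75 above the worktop; z up
- bottle_mid (a point): loose tall bottle, 60 across, 230 high, behind the warming plate: leave alone. Point: on its axis half-way up, 115 above the worktop; z up
- dial_module: fixed white housing of the dial, 104 wide, 110 deep; the start knob has the same. Origin: centre of its underside, on the worktop; x to its back, y left. Its panel slopes 35 deg: low front edge 45 high, back edge 122, centre 83. The marks lie round the dial at 37 from its axis
- jar: the same jar; origin at the centre of its foot
Not all that is in view belongs to the job. What is shaped like the part that bears start_grip but blue is not meant.

How it is judged:
On the way, in this order (a step that is already met when the one before it is completed fails the run):
1. the jar stands upright on the warming plate and is let go (horizontal distance between jar_mid and plate_top below 0.028 m and z of jar_mid in the frame of plate_top between 0.068 and 0.078 m and angle between jar_mid's own z axis and vertical below 0.1 rad and contact force between the fingers and jar below 0.2 N and linear speed of jar below 0.03 m/s), for 0.2 s.
2. the dial is pulled out while still in the off sector (value of joint dial_pull above 0.008 m and value of joint dial_turn below 0.35 rad), for 0.05 s.
3. the dial, still out, is turned to the two dots (value of joint dial_pull above 0.004 m and value of joint dial_turn between 1.1 and 1.345 rad), for 0.05 s.
4. the dial is pushed home at the two dots (value of joint dial_pull below 0.003 m and value of joint dial_turn between 1.1 and 1.345 rad), for 0.2 s.
5. the start knob is pulled out with the dial home (all of step 4 and value of joint start_pull above 0.009 m), for 0.05 s.
At the end, for the whole second after the job is handed in: The jar stands upright (within 0.1 rad) and at rest on the warming plate, its axis within 28 mm of the plate's centre; the dial is home (within 3 mm) at the two dots (1.10 to 1.345 rad); the start knob has sprung back (within 2 mm) (all of step 1 and all of step 4 and value of joint start_pull below 0.002 m); the robot touches nothing.
It fails at once if the tin is pushed more than 30 mm or tipped over (distance of tin_mid from where it was at the start of the episode above 0.03 m or angle between tin_mid's own z axis and vertical above 0.4 rad).
It fails at once if the pepper mill is pushed more than 30 mm or tipped over (distance of mill_mid from where it was at the start of the episode above 0.03 m or angle between mill_mid's own z axis and vertical above 0.4 rad).
It fails at once if the bottle is pushed more than 30 mm or tipped over (distance of bottle_mid from where it was at the start of the episode above 0.03 m or angle between bottle_mid's own z axis and vertical above 0.4 rad).
It fails at once if the jar is tipped by more than 0.6 rad (angle between jar_mid's own z axis and vertical above 0.6 rad).
It also fails if it takes over 54 s, if anything falls off the work surface, if the arm or the gripper's body presses on something with over 40 N, if the wrist force passes 120 N, or if a joint passes its speed limit or range.

## Working session

There is one attempt and no reset: what is moved stays moved. The work goes in short steps, Python scripts to look and compute and a tool call to move; the robot and the scene stay as the last step left them, time stands still between calls to the robot, and variables do not carry over. Pictures are saved under pics/ and viewed, and the job is handed in when it is done.

Besides the shell and the picture viewer there is one more tool, called after ">>>" by a JSON object that holds its "method" and its "body". arm_command: Moves the arm, as the interface text tells. Its arguments: {"type":"object","properties":{"increments":{"type":"array","items":{"type":"object","properties":{"gripper":{"type":"number"},"dx":{"type":"number"},"dy":{"type":"number"},"dz":{"type":"number"},"spin":{"type":"number"}}}},"grip_force":{"type":"number"}},"required":["increments"]}

```bash
mkdir -p pics; ls
python3 - <<'E'
from bench import read_state, cams, job, r
import cv2
print(read_state()); print(r.grasp_offset)
for n in ["scene","side","wrist"]:
    i=cams.camera_info(n); print(n,i)
    cv2.imwrite(f"pics/{n}0.png",cams.camera(n)[:,:,::-1])
E
```

```text
pics
{'time': 0.0, 'joint_positions': array([-0.02259171,  0.33286591, -0.06471785,  1.46097096,  0.02158317,
        1.34989645, -0.08849565]), 'joint_vel': array([ 0.0002921 , -0.00035112,  0.00021447,  0.00106305, -0.00035082,
       -0.00209301, -0.00094144]), 'joint_torque': array([-1.20520472e-04, -6.23245955e+01,  2.44190963e-02, -3.89891267e+01,
       -6.13984605e-02,  3.97891912e-02,  1.87085252e-04]), 'ee_pos': array([6.24598508e-01, 4.51915746e-06, 2.21743549e-01]), 'eef_rot': array([ 7.07095689e-01,  7.07117504e-01, -5.27238793e-04, -4.94612315e-04]), 'ft_force': array([ 0.7328528 , -0.10151835, -0.25890274]), 'torque': array([-0.02347396,  0.03676609, -0.02226345]), 'width': 0.0873329017951157}
0.0187
scene {'K': array([[412.2453381 ,   0.        , 320.61811356],
       [  0.        , 412.2453381 , 200.43520702],
       [  0.        ,   0.        ,   1.        ]]), 'rvec': array([ 0.73553791, -2.46052916,  1.32786029]), 'tvec': array([0.49297409, 0.27589297, 0.61245892])}
side {'K': array([[493.5374664 ,   0.        , 316.87302289],
       [  0.        , 493.5374664 , 202.37104182],
       [  0.        ,   0.        ,   1.        ]]), 'rvec': array([ 0.30224379, -2.76859737,  1.2327387 ]), 'tvec': array([0.58171361, 0.17370671, 1.06897797])}
wrist {'K': array([[359.44710412,   0.        , 314.22555603],
       [  0.        , 359.44710412, 193.55857472],
       [  0.        ,   0.        ,   1.        ]]), 'rvec': array([-2.87293033e+00, -9.95080864e-04,  2.83957954e-03]), 'tvec': array([-0.62401237, -0.0329159 ,  0.39199919])}
```

View pics/scene0.png

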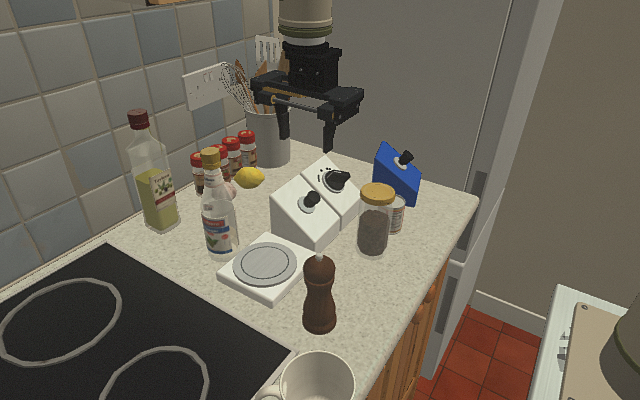

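View pics/side0.png

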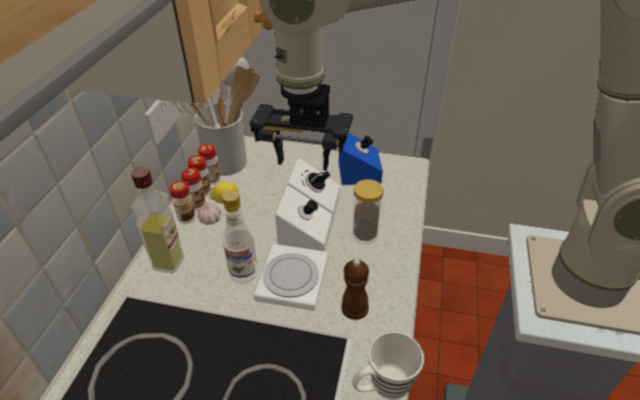

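View pics/wrist0.png

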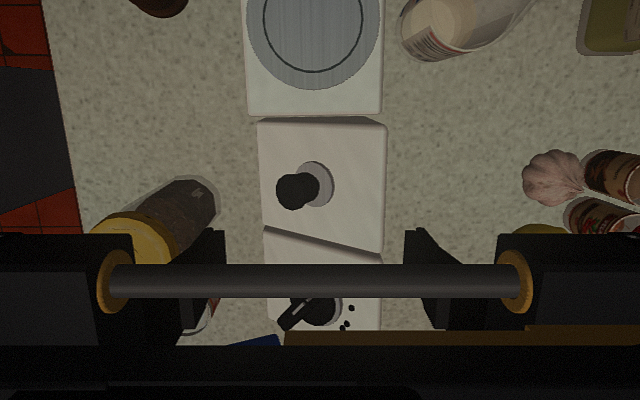

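Candidates in the scene view:
- **Gold tops:** the jar's lid at (377,190), which is the one wanted, and the bottle's cap at (210,155).
- **Round knobs:** black on the white module at (310,200), wanted; on the blue box at (404,157), a decoy.
- **Dial:** at (335,180).

I'll check these in closer crops.

```bash
cat > h.py <<'E'
import numpy as np, cv2
from bench import read_state, cams, job, r
def P(n):
    i=cams.camera_info(n); R=cv2.Rodrigues(np.array(i['rvec'],float))[0]; return i['K'],R,np.array(i['tvec']).ravel()
def ray(n,uv,cam=None):
    K,R,t=cam or P(n); d=R.T@np.linalg.inv(K)@np.array([uv[0],uv[1],1.]); return -R.T@t,d/np.linalg.norm(d)
def onz(n,uv,z,cam=None):
    c,d=ray(n,uv,cam); return c+d*(z-c[2])/d[2]
def tri(obs):
    A=0;b=0
    for o in obs:
        c,d=ray(*o); M=np.eye(3)-np.outer(d,d); A=A+M; b=b+M@c
    p=np.linalg.solve(A,b); 
    return p,[np.linalg.norm((np.eye(3)-np.outer(d,d))@(p-c)) for c,d in [ray(*o) for o in obs]]
def proj(n,X,cam=None):
    K,R,t=cam or P(n); x=(np.atleast_2d(X)@R.T+t)@K.T; return x[:,:2]/x[:,2:]
def crop(f,x0,y0,x1,y1,s,out):
    im=cv2.imread(f)[y0:y1,x0:x1]; cv2.imwrite(out,cv2.resize(im,None,fx=s,fy=s,interpolation=cv2.INTER_CUBIC))
E
python3 - <<'E'
from h import *
crop('pics/scene0.png',200,130,440,310,3,'pics/s1.png')
crop('pics/side0.png',240,140,400,320,3,'pics/d1.png')
crop('pics/wrist0.png',70,0,470,340,2,'pics/w1.png')
for n in ['scene','side','wrist']: print(n, ray(n,(320,200)))
E
```

```text
scene (array([0.23085781, 0.57283803, 0.55929204]), array([ 0.44261418, -0.7061885 , -0.55262148]))
side (array([0.41340193, 0.78839883, 0.84782355]), array([ 0.1616985 , -0.72916512, -0.66496002]))
wrist (array([0.62479261, 0.07258001, 0.38551663]), array([ 0.01442474, -0.28261794, -0.95912409]))
```

View pics/s1.png

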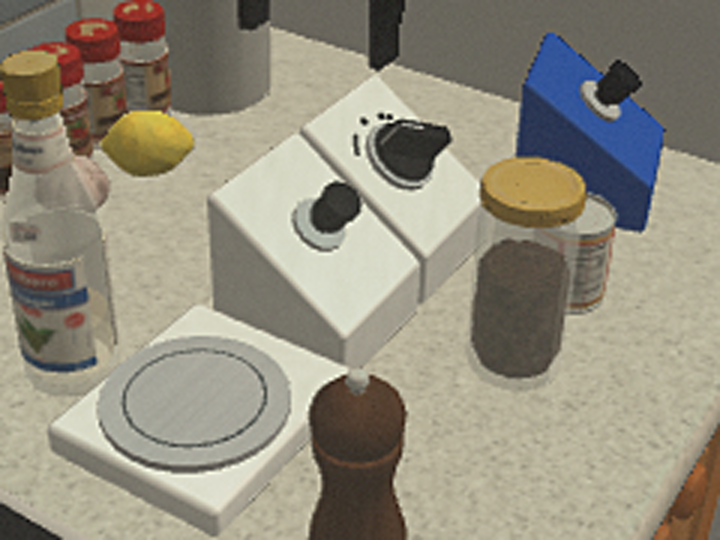

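View pics/d1.png

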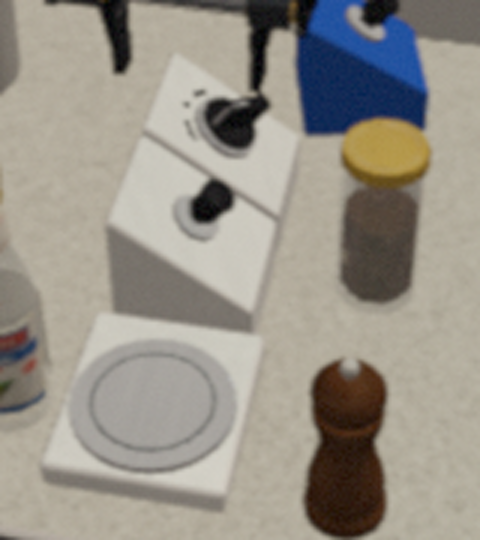

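View pics/w1.png

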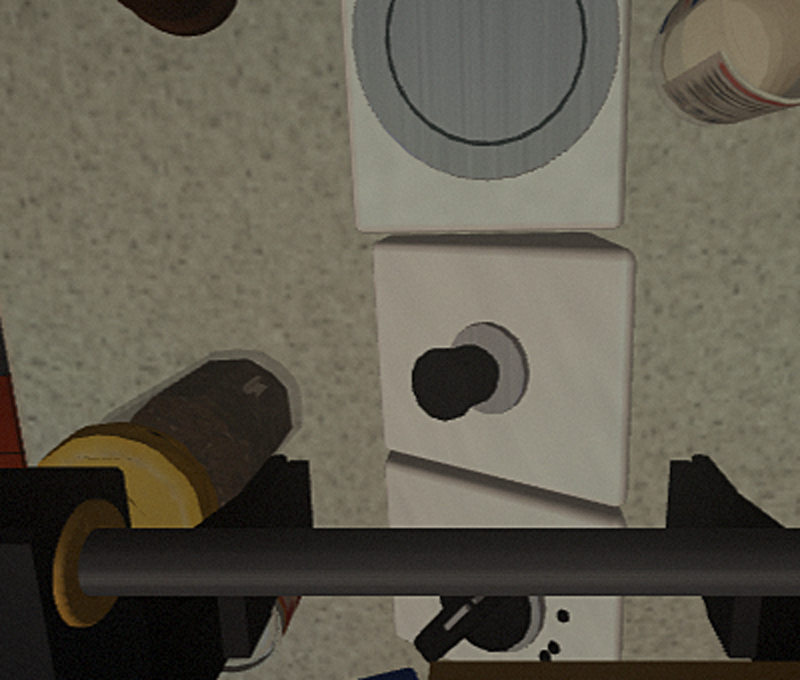

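Run:
```python
from h import *
s=lambda x,y:(200+x/3,130+y/3); d=lambda x,y:(240+x/3,140+y/3); w=lambda x,y:(70+x/2,y/2)
print('plate',onz('scene',s(194.5,403),.034),onz('side',d(153,404),.034))
print('lid',onz('scene',s(533,186),.146),onz('side',d(387,148),.146))
print('jarfoot',onz('scene',s(513,357),.0),onz('side',d(376,285),.0))
print('startknob top',tri([('scene',s(341,200)),('side',d(216,194)),('wrist',w(440,384))]))
# warmer corners in wrist, top z .028
for p in [(357,228),(622,226)]: print('warmer',onz('wrist',w(*p),.028))
print('mill top',onz('scene',s(357,378),.15),onz('side',d(350,365),.15))
print('bottle top',onz('scene',(210,152),.23),onz('side',(232,196),.23))
print('tin',onz('scene',s(590,205),.072))
print('startmodule corner front-left low edge', onz('wrist',w(376,245),.045),onz('wrist',w(390,452),.045),onz('wrist',w(632,256),.122),onz('wrist',w(620,505),.122))
```

```text
plate [0.61916052 0.14151925 0.034     ] [0.62041786 0.14173251 0.034     ]
lid [ 0.48712463 -0.03930298  0.146     ] [ 0.48673998 -0.03814264  0.146     ]
jarfoot [ 0.49049712 -0.04626786  0.        ] [ 0.48664783 -0.04123433  0.        ]
startknob top (array([ 0.6058789 , -0.00114656,  0.11172511]), [np.float64(0.0005715000755913862), np.float64(0.0011551179046164202), np.float64(0.0007656480621524093)])
warmer [0.56021535 0.0543612  0.028     ]
warmer [0.68900848 0.05537634 0.028     ]
mill top [0.47812198 0.17769215 0.15      ] [0.47924833 0.1776377  0.15      ]
bottle top [0.7336191  0.13310432 0.23      ] [0.72979908 0.13510997 0.23      ]
tin [ 0.4875009  -0.14910899  0.072     ]
startmodule corner front-left low edge [0.57177128 0.04748596 0.045     ] [ 0.57460956 -0.05512497  0.045     ] [0.67626943 0.04929554 0.122     ] [ 0.67672142 -0.04858528  0.122     ]
```

>>> {"method": "arm_command", "body": {"increments": [{"gripper": 100, "spin": -10.5, "dz": -0.01}, {"gripper": 100, "spin": -10.5, "dz": -0.01}, {"gripper": 100, "spin": -10.5, "dz": -0.01}, {"gripper": 100, "spin": -10.5}, {"gripper": 100, "spin": -10.5}, {"gripper": 100, "spin": -10.5}, {"gripper": 100, "spin": -10.5}, {"gripper": 100, "spin": -10.5}]}}

```text
validation failed for argument at $.in...
```

>>> {"method": "arm_command", "body": {"grip_force": 20, "increments": [{"gripper": 100, "dx": 0, "dy": 0, "dz": -0.01, "spin": -10.5}, {"gripper": 100, "dx": 0, "dy": 0, "dz": -0.01, "spin": -10.5}, {"gripper": 100, "dx": 0, "dy": 0, "dz": -0.01, "spin": -10.5}, {"gripper": 100, "dx": 0, "dy": 0, "dz": 0, "spin": -10.5}, {"gripper": 100, "dx": 0, "dy": 0, "dz": 0, "spin": -10.5}, {"gripper": 100, "dx": 0, "dy": 0, "dz": 0, "spin": -10.5}, {"gripper": 100, "dx": 0, "dy": 0, "dz": 0, "spin": -10.5}, {"gripper": 100, "dx": 0, "dy": 0, "dz": 0, "spin": -10.5}]}}

```text
time: 1.15
ee_pos: [0.6248, -0.0, 0.2522]
eef_rot: [0.049, 0.999, -0.0, -0.0]
ft_force: [0.2, 0.5, 0.0]
width: 0.0873
```

Run:
```python
from h import *
np.save('pics/w1cam.npy',np.array(P('wrist'),dtype=object),allow_pickle=True)
cv2.imwrite('pics/wrist1.png',cams.camera('wrist')[:,:,::-1])
print(ray('wrist',(320,200)))
```

```text
Traceback (most recent call last):
ValueError: could not broadcast input array from shape (3,3) into shape (3,)
```

```bash
cat >> h.py <<'E'
import pickle
def shot(n,name):
    c=P(n); cv2.imwrite(f'pics/{name}.png',cams.camera(n)[:,:,::-1]); pickle.dump(c,open(f'pics/{name}.pkl','wb')); return c
def cam(name): return pickle.load(open(f'pics/{name}.pkl','rb'))
E
python3 - <<'E'
from h import *
shot('wrist','wrist1')
E
```

```text
(no output)
```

View pics/wrist1.png

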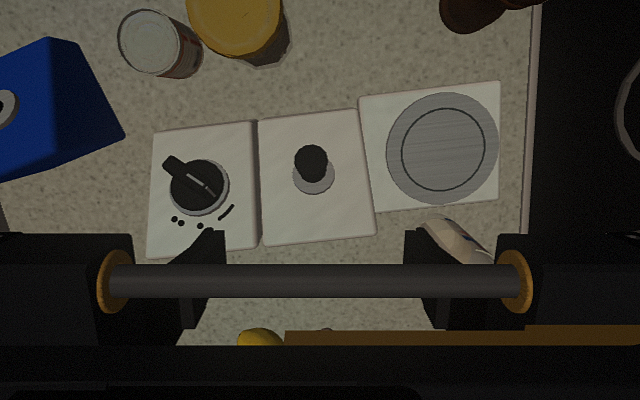

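Run:
```python
from h import *
crop('pics/wrist1.png',110,0,510,270,2,'pics/w2.png')
crop('pics/wrist1.png',140,110,390,260,3,'pics/w3.png')
```

```text
(no output)
```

View pics/w2.png

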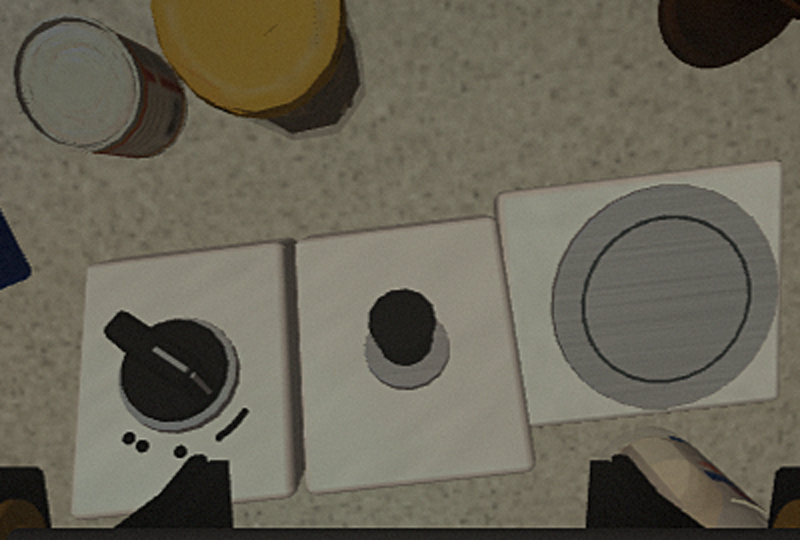

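View pics/w3.png

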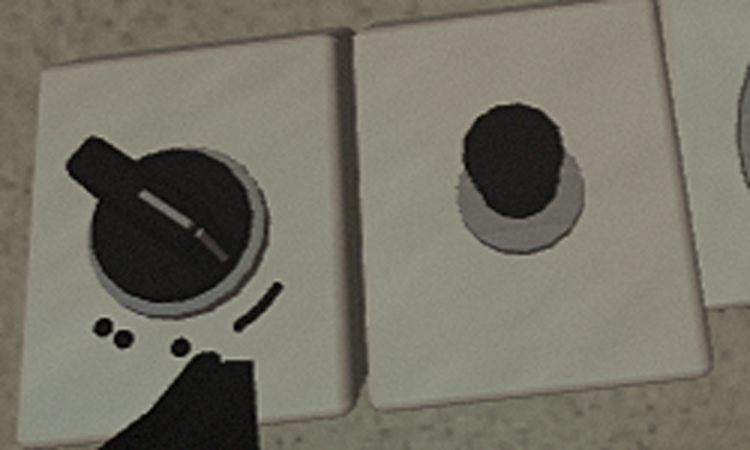

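```bash
cat >> h.py <<'E'
s35,c35=np.sin(np.radians(35)),np.cos(np.radians(35))
N0=np.array([-s35,0,c35]);U0=np.array([c35,0,s35]);L0=np.array([0,1,0.])
def row(p,X):  # X in row frame (origin under plate centre)
    x,y,a=p; R=np.array([[np.cos(a),-np.sin(a),0],[np.sin(a),np.cos(a),0],[0,0,1]]); return np.array([x,y,0])+R@np.asarray(X,float)
START=np.array([0,-.138,.083]); DIAL=np.array([0,-.246,.083])
E
python3 - <<'E'
from h import *
from scipy.optimize import least_squares
w=lambda x,y:(110+x/2,y/2); v=lambda x,y:(140+x/3,110+y/3)
s=lambda x,y:(200+x/3,130+y/3); d=lambda x,y:(240+x/3,140+y/3)
C={'scene':P('scene'),'side':P('side'),'w':cam('wrist1')}
ar=np.linspace(0,1,2)
mark=lambda th,r=.037: DIAL+r*(np.cos(.61-th)*U0+np.sin(.61-th)*L0)
obs=[('w',w(665,296.5),[0,0,.034]),('scene',s(194.5,403),[0,0,.034]),('side',d(153,404),[0,0,.034]),
('w',v(514,152),START+.037*N0),('scene',s(341,200),START+.037*N0),('side',d(216,194),START+.037*N0),
('w',v(181,347),mark(.61)),('w',v(113,333),mark(1.22))]
f=lambda p:np.concatenate([proj(None,row(p,X),C[n])[0]-uv for n,uv,X in obs])
res=least_squares(f,[.62,.14,0],x_scale=[.01,.01,.1],loss='soft_l1'); p=res.x; print(p,f(p).reshape(-1,2).round(1))
np.save('row.npy',p)
g=row(p,DIAL+.026*N0); print('dial grip',g,'start grip',row(p,START+.026*N0),'plate',row(p,[0,0,.034]))
# pointer line endpoints on bar top h=.039
c=C['w']
nw=row([0,0,p[2]],N0)
def onpanel(uv,h):
    o,dd=ray(None,uv,c); q=row(p,DIAL+h*N0); return o+dd*np.dot(q-o,nw)/np.dot(dd,nw)
for a,b,h in [((142,194),(190,225),.039),((283,287),(238,327),0)]:
    A,B=onpanel(v(*a),h),onpanel(v(*b),h); q=row(p,DIAL+h*N0)
    for X in (A,B):
        D=X-q; u=D@row([0,0,p[2]],U0); l=D@row([0,0,p[2]],L0); print(u,l,'theta',.61-np.arctan2(l,u))
    D=B-A; u=D@row([0,0,p[2]],U0); l=D@row([0,0,p[2]],L0); print('dir theta',.61-np.arctan2(l,u))
# jar lid
for z,uv in [(.146,w(246,20))]: print(onz(None,uv,z,c))
print('tin',onz(None,w(78,85),.072,c))
E
```

```text
[0.62197504 0.13755678 0.02283337] [[-0.1  1.6]
 [ 0.2 -1.8]
 [-0.2 -1.6]
 [-0.6 -2.4]
 [ 0.7 -0. ]
 [ 1.2 -0.7]
 [ 1.1 -0. ]
 [ 1.4  0.3]]
dial grip [ 0.61268246 -0.10871958  0.10429795] start grip [ 0.61021667 -0.00074773  0.10429795] plate [0.62197504 0.13755678 0.034     ]
0.0023295275975407552 0.0020022001620147727 theta -0.0999764016661926
0.013579524007560743 0.015938250899407532 theta -0.25513742475146284
dir theta -0.28164507095312985
0.0213465126045366 0.03114710486347373 theta -0.3599737949840516
0.03260948081760582 0.016816066531009352 theta 0.13388699300934798
dir theta 1.5147034223479285
[ 0.49143292 -0.04255006  0.146     ]
tin [ 0.49328497 -0.13472924  0.072     ]
```

>>> {"method": "arm_command", "body": {"grip_force": 20, "increments": [{"gripper": 100, "dx": 0, "dy": 0, "dz": 0, "spin": -5.5}, {"gripper": 100, "dx": 0.045, "dy": -0.0135, "dz": 0, "spin": 0}, {"gripper": 100, "dx": 0.045, "dy": -0.0135, "dz": 0, "spin": 0}, {"gripper": 100, "dx": 0.046, "dy": -0.0135, "dz": 0, "spin": 0}, {"gripper": 100, "dx": 0, "dy": 0, "dz": 0.02, "spin": 0}, {"gripper": 100, "dx": 0, "dy": 0, "dz": 0.04, "spin": 0}, {"gripper": 100, "dx": 0, "dy": 0, "dz": 0, "spin": 0}, {"gripper": 100, "dx": 0, "dy": 0, "dz": 0, "spin": 0}]}}

```text
time: 2.2
ee_pos: [0.4892, -0.0392, 0.1938]
eef_rot: [0.005, 1.0, 0.0, 0.001]
ft_force: [0.8, -0.2, 1.6]
width: 0.0871
```

Run:
```python
from h import *
shot('scene','scene2');shot('side','side2');crop('pics/scene2.png',280,40,480,280,3,'pics/a.png')
crop('pics/side2.png',280,60,460,280,3,'pics/b.png')
```

```text
(no output)
```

View pics/a.png

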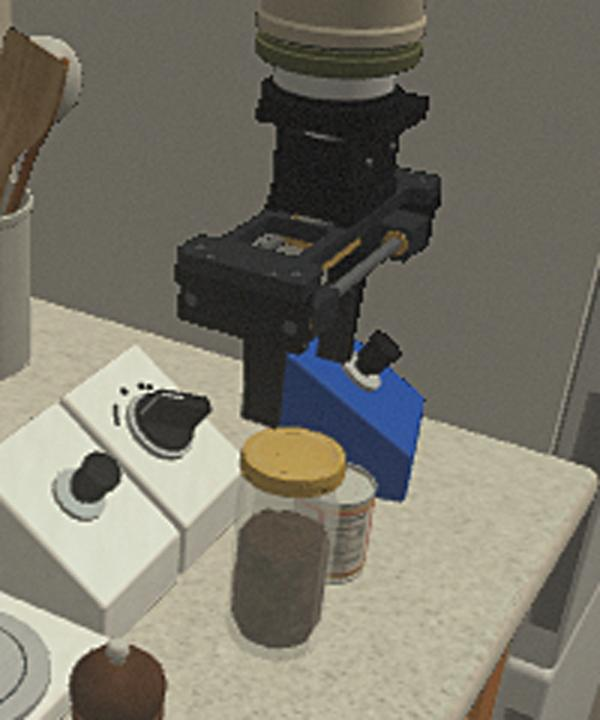

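View pics/b.png

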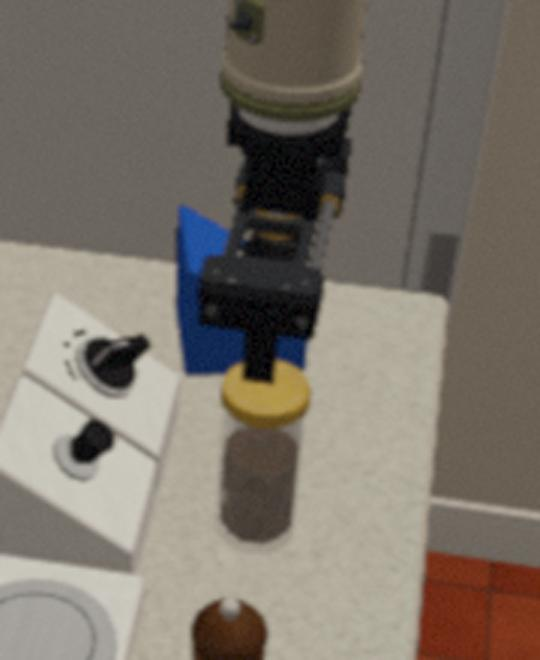

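Run:
```python
from h import *
e=read_state()['ee_pos']; print(e)
for n,o,sc in [('scene',(280,40),3),('side',(280,60),3)]:
    for X in [e+[0,.0435,0],e-[0,.0435,0],e,[.4885,-.0405,.146]]: print(n,(proj(n,X)[0]-o)*sc)
print(onz('scene',(280+293/3,40+454/3),.146), onz('side',(280+266/3,60+391/3),.146))
```

```text
[ 0.48957352 -0.0392399   0.19409537]
scene [263.92328121 418.02500556]
scene [327.28576397 359.89257188]
scene [296.9050629  387.76559726]
scene [291.86549902 454.48961609]
side [258.590001   373.29913044]
side [276.02801108 298.57394839]
side [267.57088568 334.81433546]
side [265.0669733  385.62518829]
[ 0.48816491 -0.04142501  0.146     ] [ 0.48697267 -0.03464928  0.146     ]
```

>>> {"method": "arm_command", "body": {"grip_force": 20, "increments": [{"gripper": 100, "dx": 0.001, "dy": 0, "dz": 0.026, "spin": -0.5}, {"gripper": 100, "dx": 0, "dy": 0, "dz": 0.026, "spin": 0}, {"gripper": 100, "dx": 0, "dy": 0, "dz": 0.026, "spin": 0}, {"gripper": 100, "dx": 0, "dy": 0, "dz": 0.026, "spin": 0}, {"gripper": 100, "dx": 0, "dy": 0, "dz": 0, "spin": 0}, {"gripper": 60, "dx": 0, "dy": 0, "dz": 0, "spin": 0}, {"gripper": 60, "dx": 0, "dy": 0, "dz": 0, "spin": 0}, {"gripper": 60, "dx": 0, "dy": 0, "dz": 0, "spin": 0}]}}

```text
time: 3.3
ee_pos: [0.4883, -0.0396, 0.0895]
eef_rot: [0.0, 1.0, -0.0, 0.001]
ft_force: [-0.3, -1.7, 2.9]
width: 0.0648
```

>>> {"method": "arm_command", "body": {"grip_force": 25, "increments": [{"gripper": 50, "dx": 0, "dy": 0, "dz": 0, "spin": 0}, {"gripper": 50, "dx": 0, "dy": 0, "dz": 0, "spin": 0}, {"gripper": 50, "dx": 0, "dy": 0, "dz": -0.01, "spin": 0}, {"gripper": 50, "dx": 0, "dy": 0, "dz": -0.03, "spin": 0}, {"gripper": 50, "dx": 0, "dy": 0, "dz": -0.04, "spin": 0}, {"gripper": 50, "dx": 0, "dy": 0, "dz": -0.04, "spin": 0}, {"gripper": 50, "dx": 0, "dy": 0, "dz": -0.03, "spin": 0}, {"gripper": 50, "dx": 0, "dy": 0, "dz": 0, "spin": 0}]}}

```text
time: 4.3
ee_pos: [0.4884, -0.0389, 0.2403]
eef_rot: [-0.0, 1.0, 0.0, 0.002]
ft_force: [-0.5, -0.1, -5.1]
width: 0.0644
```

>>> {"method": "arm_command", "body": {"increments": [{"gripper": 50, "dx": -0.01, "dy": 0.014, "dz": 0, "spin": 0}, {"gripper": 50, "dx": -0.02, "dy": 0.027, "dz": 0, "spin": 0}, {"gripper": 50, "dx": -0.025, "dy": 0.034, "dz": 0, "spin": 0}, {"gripper": 50, "dx": -0.028, "dy": 0.038, "dz": 0, "spin": 0}, {"gripper": 50, "dx": -0.025, "dy": 0.034, "dz": 0, "spin": 0}, {"gripper": 50, "dx": -0.015, "dy": 0.019, "dz": 0, "spin": 0}, {"gripper": 50, "dx": -0.01, "dy": 0.012, "dz": 0, "spin": 0}, {"gripper": 50, "dx": 0, "dy": 0, "dz": 0, "spin": 0}]}}

```text
time: 5.3
ee_pos: [0.6204, 0.1399, 0.237]
eef_rot: [-0.001, 1.0, 0.0, -0.001]
ft_force: [-0.3, -0.1, -4.8]
width: 0.0641
```

Run:
```python
from h import *
shot('scene','scene3');shot('side','side3');crop('pics/scene3.png',160,60,400,310,3,'pics/a.png')
crop('pics/side3.png',200,60,400,310,3,'pics/b.png'); print(read_state()['ee_pos'])
```

```text
[0.6203285  0.13799084 0.23793603]
```

View pics/a.png

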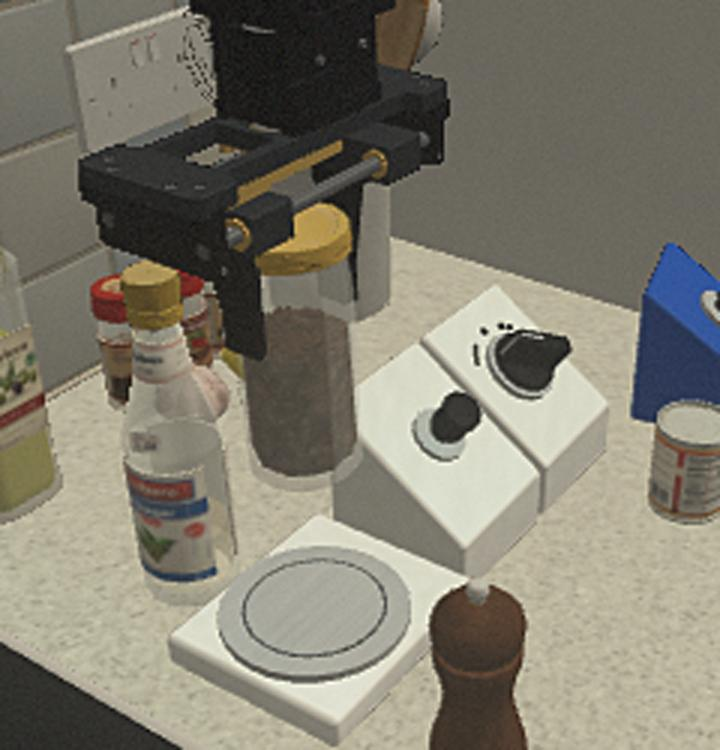

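View pics/b.png

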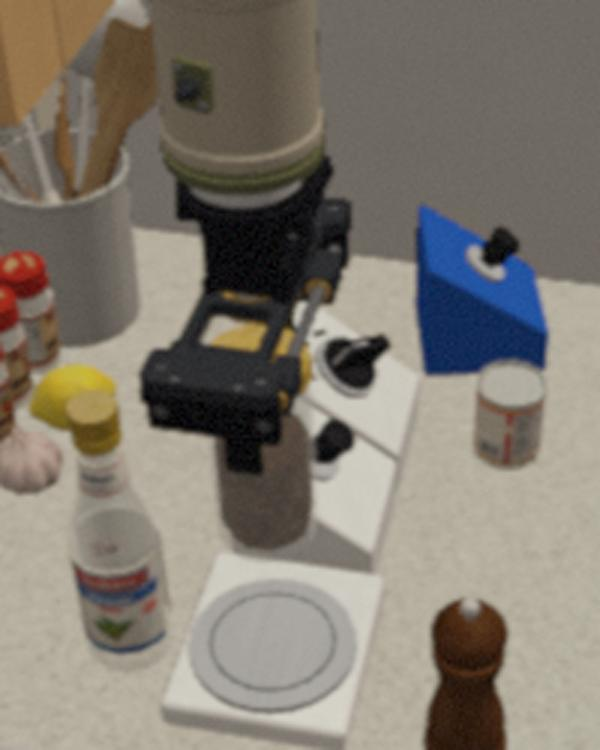

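Run:
```python
from h import *
e=np.array([.6203,.138,.238])
for n,o,f in [('scene',(160,60),'a'),('side',(200,60),'b')]:
    im=cv2.imread(f'pics/{f}.png')
    t=np.linspace(0,2*np.pi,60)
    for z,rad in [(.2945,.0325),(.2835,.0325),(.1485,.031)]:
        q=(proj(n,np.c_[e[0]+rad*np.cos(t),e[1]+rad*np.sin(t),0*t+z])-o)*3
        cv2.polylines(im,[q.astype(np.int32)],True,(0,255,0),1)
    cv2.imwrite(f'pics/{f}o.png',im[150:680,:600])
```

```text
(no output)
```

View pics/ao.png

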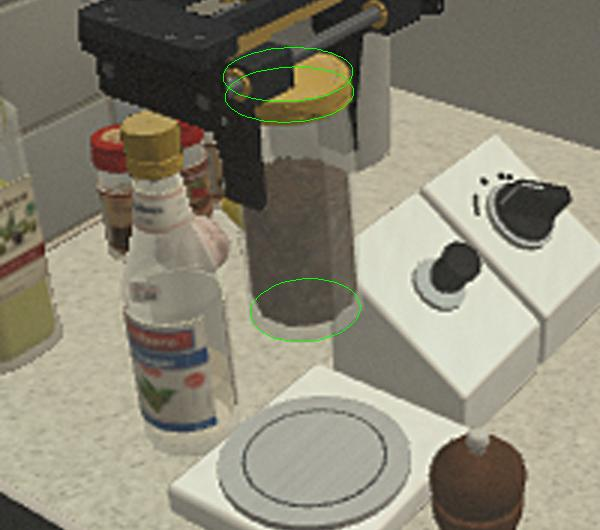

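View pics/bo.png

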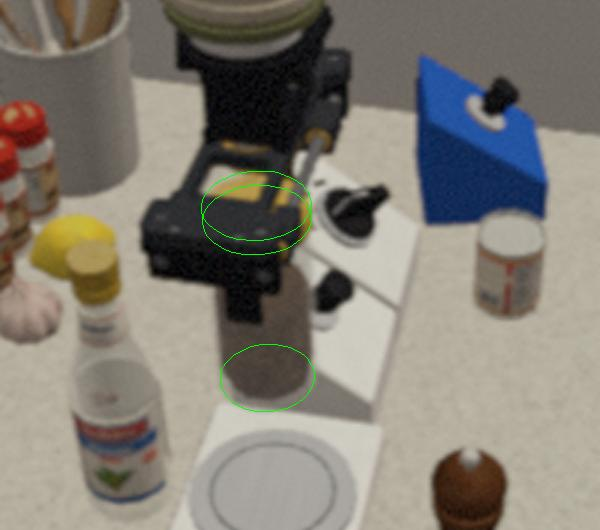

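>>> {"method": "arm_command", "body": {"increments": [{"gripper": 50, "dx": -0.001, "dy": 0.001, "dz": 0.01, "spin": 0}, {"gripper": 50, "dx": 0, "dy": 0, "dz": 0.02, "spin": 0}, {"gripper": 50, "dx": 0, "dy": 0, "dz": 0.025, "spin": 0}, {"gripper": 50, "dx": 0, "dy": 0, "dz": 0.025, "spin": 0}, {"gripper": 50, "dx": 0, "dy": 0, "dz": 0.02, "spin": 0}, {"gripper": 50, "dx": 0, "dy": 0, "dz": 0.008, "spin": 0}, {"gripper": 50, "dx": 0, "dy": 0, "dz": 0.003, "spin": 0}, {"gripper": 50, "dx": 0, "dy": 0, "dz": 0, "spin": 0}]}}

```text
time: 6.4
ee_pos: [0.622, 0.1398, 0.1282]
eef_rot: [0.0, 1.0, 0.0, 0.001]
ft_force: [-0.6, 0.7, -3.7]
width: 0.0643
```

>>> {"method": "arm_command", "body": {"increments": [{"gripper": 50, "dx": 0, "dy": 0, "dz": 0.002, "spin": 0}, {"gripper": 50, "dx": 0, "dy": 0, "dz": 0.001, "spin": 0}, {"gripper": 50, "dx": 0, "dy": 0, "dz": 0.001, "spin": 0}, {"gripper": 50, "dx": 0, "dy": 0, "dz": 0.001, "spin": 0}, {"gripper": 50, "dx": 0, "dy": 0, "dz": 0, "spin": 0}, {"gripper": 50, "dx": 0, "dy": 0, "dz": 0, "spin": 0}, {"gripper": 50, "dx": 0, "dy": 0, "dz": 0, "spin": 0}, {"gripper": 50, "dx": 0, "dy": 0, "dz": 0, "spin": 0}]}}

```text
time: 7.4
ee_pos: [0.6221, 0.1396, 0.1233]
eef_rot: [0.0, 1.0, 0.0, 0.001]
ft_force: [-2.1, -1.8, 5.0]
width: 0.0641
```

>>> {"method": "arm_command", "body": {"increments": [{"gripper": 80, "dx": 0, "dy": 0, "dz": 0, "spin": 0}, {"gripper": 100, "dx": 0, "dy": 0, "dz": 0, "spin": 0}, {"gripper": 100, "dx": 0, "dy": 0, "dz": 0, "spin": 0}, {"gripper": 100, "dx": 0, "dy": 0, "dz": -0.02, "spin": 0}, {"gripper": 100, "dx": 0, "dy": 0, "dz": -0.03, "spin": 0}, {"gripper": 100, "dx": 0, "dy": 0, "dz": -0.04, "spin": 0}, {"gripper": 100, "dx": 0, "dy": 0, "dz": -0.035, "spin": 0}, {"gripper": 100, "dx": 0, "dy": 0, "dz": 0, "spin": 0}]}}

```text
time: 8.4
ee_pos: [0.6231, 0.1404, 0.2525]
eef_rot: [-0.0, 1.0, 0.001, 0.003]
ft_force: [0.2, 1.0, -1.1]
width: 0.087
```

Run:
```python
from h import *
shot('scene','scene4');shot('side','side4')
e=np.array([.622,.1376,0]); print(read_state()['ee_pos'])
for n,x0,y0,f in [('scene',200,130,'a'),('side',220,100,'b')]:
    im=cv2.imread(f'pics/{n}4.png')[y0:y0+180,x0:x0+240]; im=cv2.resize(im,None,fx=3,fy=3,interpolation=cv2.INTER_CUBIC)
    t=np.linspace(0,2*np.pi,60)
    for z,rad in [(.18,.0325),(.034,.06),(.034,.031)]:
        q=(proj(n,np.c_[e[0]+rad*np.cos(t),e[1]+rad*np.sin(t),0*t+z])-(x0,y0))*3
        cv2.polylines(im,[q.astype(np.int32)],True,(0,255,0),1)
    cv2.imwrite(f'pics/{f}o.png',im)
```

```text
[0.62174709 0.139845   0.24846567]
```

View pics/ao.png

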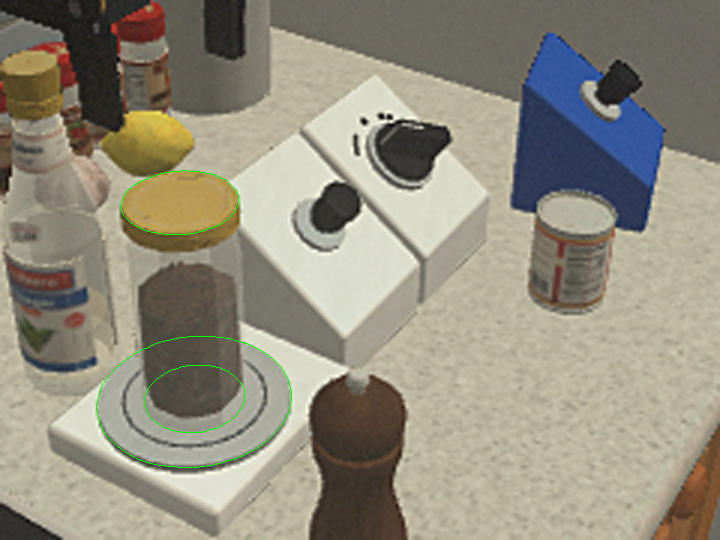

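View pics/bo.png

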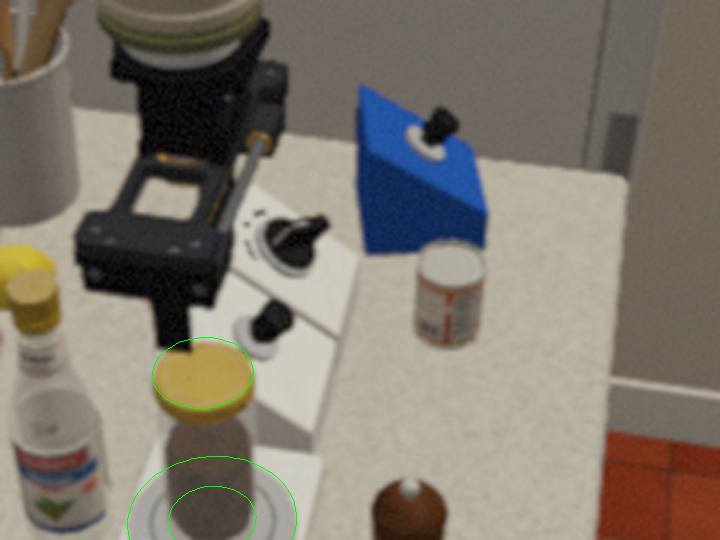

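>>> {"method": "arm_command", "body": {"increments": [{"gripper": 100, "dx": 0.002, "dy": -0.03, "dz": 0, "spin": 0}, {"gripper": 100, "dx": 0.002, "dy": -0.05, "dz": 0, "spin": 0}, {"gripper": 100, "dx": 0.002, "dy": -0.055, "dz": 0, "spin": 0}, {"gripper": 100, "dx": 0.002, "dy": -0.055, "dz": 0, "spin": 0}, {"gripper": 100, "dx": 0.002, "dy": -0.04, "dz": 0, "spin": 0}, {"gripper": 100, "dx": 0, "dy": -0.019, "dz": 0.02, "spin": 0}, {"gripper": 100, "dx": 0, "dy": 0, "dz": 0.02, "spin": 0}, {"gripper": 100, "dx": 0, "dy": 0, "dz": 0, "spin": 0}]}}

```text
time: 9.5
ee_pos: [0.6103, -0.1079, 0.2044]
eef_rot: [-0.001, 1.0, 0.001, -0.002]
ft_force: [0.1, 0.2, 1.1]
width: 0.0866
```

Run:
```python
from h import *
print(read_state()['joint_positions'].round(2)); shot('wrist','wrist5'); shot('scene','scene5');crop('pics/scene5.png',260,60,460,260,3,'pics/a.png')
```

```text
[ 0.3   0.35 -0.26  1.49  0.09  1.32  1.61]
```

View pics/wrist5.png

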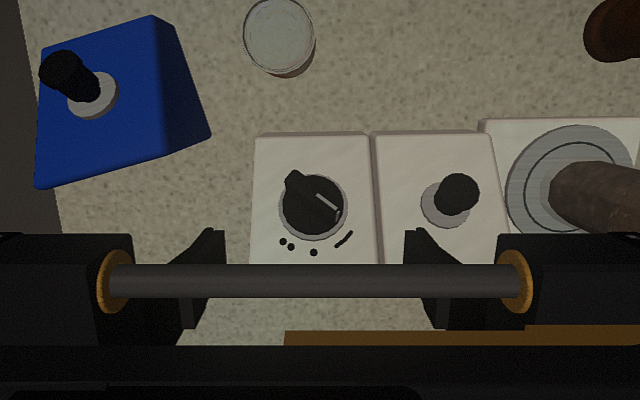

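View pics/a.png

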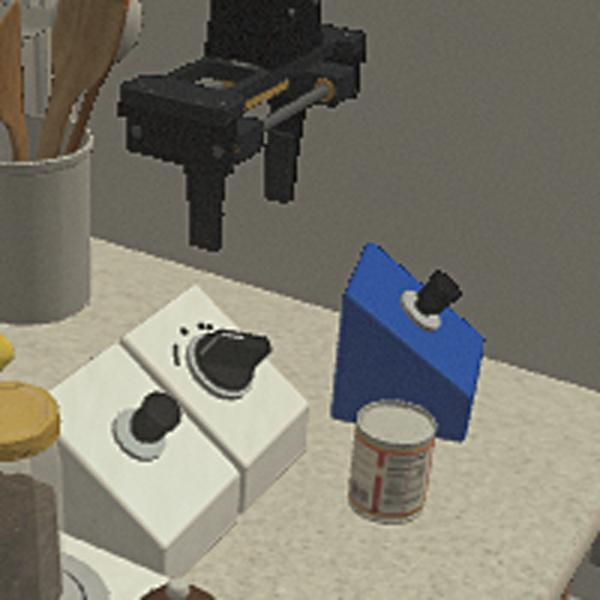

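Run:
```python
from h import *
p=np.load('row.npy'); c=cam('wrist5'); im=cv2.imread('pics/wrist5.png')[110:270,230:530]; im=cv2.resize(im,None,fx=2.6,fy=2.6,interpolation=cv2.INTER_CUBIC)
cv2.imwrite('pics/b0.png',im)
t=np.linspace(0,2*np.pi,60)
def circ(C,h,rad): return np.array([row(p,C+h*N0+rad*(np.cos(k)*U0+np.sin(k)*L0)) for k in t])
def draw(X,col=(0,255,0)):
    cv2.polylines(im,[((proj(None,X,c)-(230,110))*2.6).astype(np.int32)],True,col,1)
draw(circ(DIAL,0.013,.025)); draw(circ(START,.037,.0145)); draw(np.array([row(p,[.06*np.cos(k),.06*np.sin(k),.034]) for k in t]))
for C in (DIAL,START):
  draw(np.array([row(p,C+[sx*.055,sy*.052,sx*.0385]) for sx,sy in [(-1,-1),(-1,1),(1,1),(1,-1)]]))
for th in (.61,1.22): draw(circ(DIAL+.037*(np.cos(.61-th)*U0+np.sin(.61-th)*L0),0,.003))
th=-.26;b=np.cos(.61-th)*U0+np.sin(.61-th)*L0; m=-np.sin(.61-th)*U0+np.cos(.61-th)*L0
draw(np.array([row(p,DIAL+.039*N0+i*.023*b+j*.007*m) for i,j in [(1,1),(1,-1),(-1,-1),(-1,1)]]),(0,0,255))
cv2.imwrite('pics/b.png',im)
```

```text
(no output)
```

View pics/b.png

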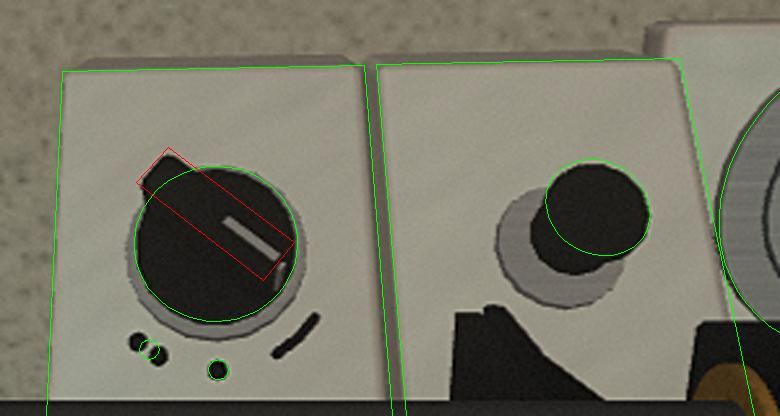

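View pics/b0.png

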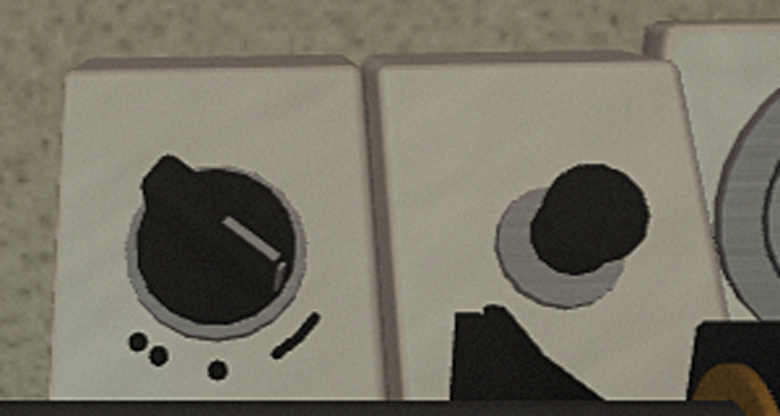

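>>> {"method": "arm_command", "body": {"grip_force": 15, "increments": [{"gripper": 60, "dx": -0.0024, "dy": -0.0008, "dz": 0.01, "spin": 0}, {"gripper": 60, "dx": 0, "dy": 0, "dz": 0.02, "spin": -9}, {"gripper": 60, "dx": 0, "dy": 0, "dz": 0.02, "spin": -9}, {"gripper": 60, "dx": 0, "dy": 0, "dz": 0.02, "spin": -8.5}, {"gripper": 60, "dx": 0, "dy": 0, "dz": 0.01, "spin": 0}, {"gripper": 60, "dx": 0, "dy": 0, "dz": 0, "spin": 0}, {"gripper": 60, "dx": 0, "dy": 0, "dz": 0, "spin": 0}, {"gripper": 60, "dx": 0, "dy": 0, "dz": 0, "spin": 0}]}}

```text
time: 10.6
ee_pos: [0.6145, -0.11, 0.1284]
eef_rot: [-0.229, 0.973, -0.0, 0.001]
ft_force: [-0.6, -0.4, 0.2]
width: 0.0528
```

Run:
```python
from h import *
from scipy.spatial.transform import Rotation as Ro
s=read_state(); R=Ro.from_quat(s['eef_rot']).as_matrix(); print(s['ee_pos'],np.degrees(np.arctan2(R[1,1],R[0,1])),R.T@(np.array([.6127,-.1087,.105])-s['ee_pos']),s['ft_force'])
```

```text
[ 0.61454814 -0.11002552  0.12841766] 116.45211223319016 [0.00109027 0.00202885 0.02341483] [-0.63877555 -0.36686704  0.18848576]
```

>>> {"method": "arm_command", "body": {"grip_force": 15, "increments": [{"gripper": 60, "dx": 0.001, "dy": 0.002, "dz": 0.01, "spin": 0}, {"gripper": 60, "dx": 0, "dy": 0, "dz": 0.008, "spin": 0}, {"gripper": 60, "dx": 0, "dy": 0, "dz": 0.0055, "spin": 0}, {"gripper": 60, "dx": 0, "dy": 0, "dz": 0, "spin": 0}, {"gripper": 0, "dx": 0, "dy": 0, "dz": 0, "spin": 0}, {"gripper": 0, "dx": 0, "dy": 0, "dz": 0, "spin": 0}, {"gripper": 0, "dx": 0, "dy": 0, "dz": 0, "spin": 0}, {"gripper": 0, "dx": 0, "dy": 0, "dz": 0, "spin": 0}]}}

```text
time: 11.6
ee_pos: [0.6124, -0.1078, 0.1043]
eef_rot: [-0.23, 0.973, 0.0, 0.0]
ft_force: [-2.7, 6.7, 4.0]
width: 0.0202
```

Run:
```python
from h import *
s=read_state(); print(s['ee_pos'],s['ft_force'],s['torque'],s['width'])
shot('scene','scene6');crop('pics/scene6.png',280,120,400,240,5,'pics/a.png')
shot('side','side6');crop('pics/side6.png',260,120,380,240,5,'pics/b.png')
```

```text
[ 0.61238881 -0.10783868  0.104335  ] [-2.74074456  6.68798328  3.95078258] [1.59025888 0.7451287  0.05009854] 0.02024657621013698
```

View pics/a.png

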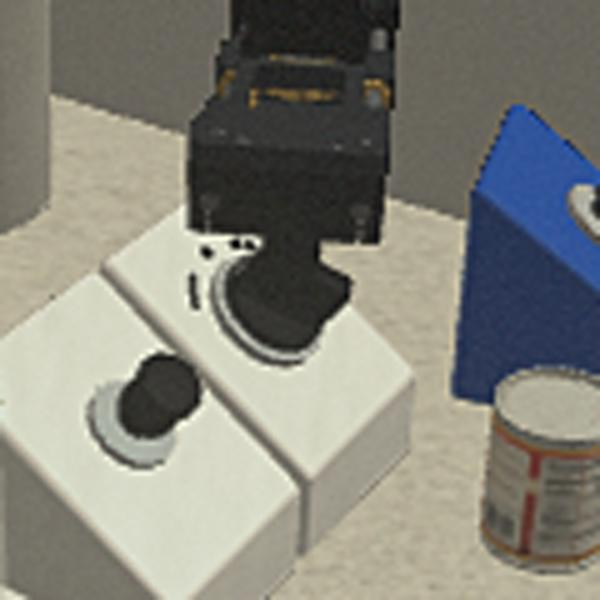

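View pics/b.png

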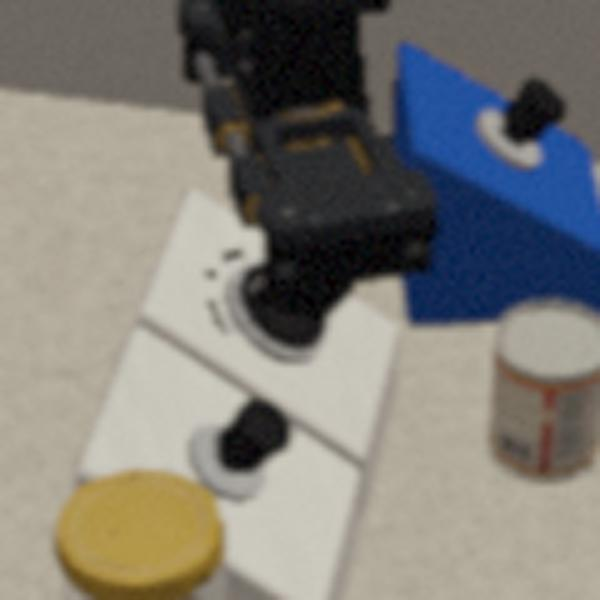

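>>> {"method": "arm_command", "body": {"grip_force": 25, "increments": [{"gripper": 0, "dx": 0, "dy": 0, "dz": 0, "spin": 0}, {"gripper": 0, "dx": 0.001, "dy": 0.0005, "dz": -0.0016, "spin": 0}, {"gripper": 0, "dx": 0.001, "dy": 0.0005, "dz": -0.0016, "spin": 0}, {"gripper": 0, "dx": 0.001, "dy": 0.0005, "dz": -0.0016, "spin": 0}, {"gripper": 0, "dx": 0.001, "dy": 0.0005, "dz": -0.0016, "spin": 0}, {"gripper": 0, "dx": 0.001, "dy": 0.0005, "dz": -0.0016, "spin": 0}, {"gripper": 0, "dx": 0.001, "dy": 0.0005, "dz": -0.0017, "spin": 0}, {"gripper": 0, "dx": 0, "dy": 0, "dz": 0, "spin": 0}]}}

```text
time: 12.7
ee_pos: [0.6058, -0.1084, 0.1142]
eef_rot: [-0.229, 0.973, 0.0, 0.0]
ft_force: [0.6, 5.1, 0.9]
width: 0.0162
```

Run:
```python
from h import *
s=read_state(); print(s['ee_pos'],s['ft_force'],s['torque'],s['width'])
shot('scene','scene7');crop('pics/scene7.png',280,120,400,240,5,'pics/a.png')
shot('side','side7');crop('pics/side7.png',260,120,380,240,5,'pics/b.png')
```

```text
[ 0.60576325 -0.10839958  0.11419459] [0.60545049 5.14814426 0.88014068] [ 1.04338702 -0.34843912 -0.11960399] 0.016212236164517654
```

View pics/a.png

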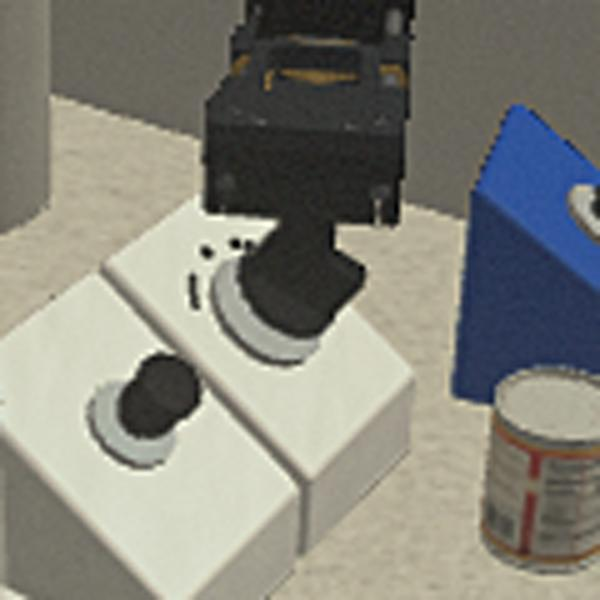

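View pics/b.png

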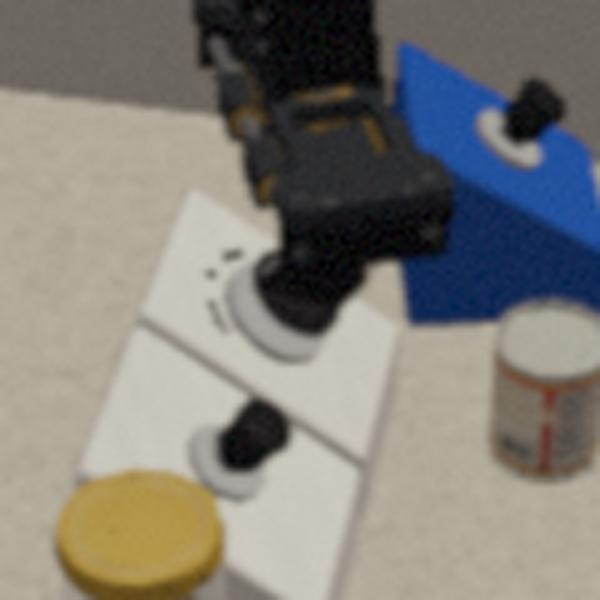

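>>> {"method": "arm_command", "body": {"grip_force": 8, "increments": [{"gripper": 0, "dx": 0, "dy": 0, "dz": 0, "spin": 0}, {"gripper": 0, "dx": 0, "dy": 0, "dz": 0, "spin": 8}, {"gripper": 0, "dx": 0, "dy": 0, "dz": 0, "spin": 8}, {"gripper": 0, "dx": 0, "dy": 0, "dz": 0, "spin": 8}, {"gripper": 0, "dx": 0, "dy": 0, "dz": 0, "spin": 8}, {"gripper": 0, "dx": 0, "dy": 0, "dz": 0, "spin": 8}, {"gripper": 0, "dx": 0, "dy": 0, "dz": 0, "spin": 8}, {"gripper": 0, "dx": 0, "dy": 0, "dz": 0, "spin": 7}]}}

```text
time: 13.8
ee_pos: [0.6051, -0.1098, 0.1138]
eef_rot: [0.249, 0.969, -0.001, -0.0]
ft_force: [-1.8, 1.2, 2.4]
width: 0.0169
```

Run:
```python
from h import *
s=read_state(); print(s['ee_pos'],s['eef_rot'],s['ft_force'],s['torque'],s['width'])
shot('scene','scene8');crop('pics/scene8.png',280,120,400,240,5,'pics/a.png')
shot('side','side8');crop('pics/side8.png',260,120,380,240,5,'pics/b.png')
```

```text
[ 0.60508498 -0.10978205  0.11375501] [ 2.48546665e-01  9.68619683e-01 -6.13633042e-04 -2.97918498e-04] [-1.83736919  1.15279157  2.41509659] [0.48800969 0.14880144 0.13813226] 0.016937905675786534
```

View pics/a.png

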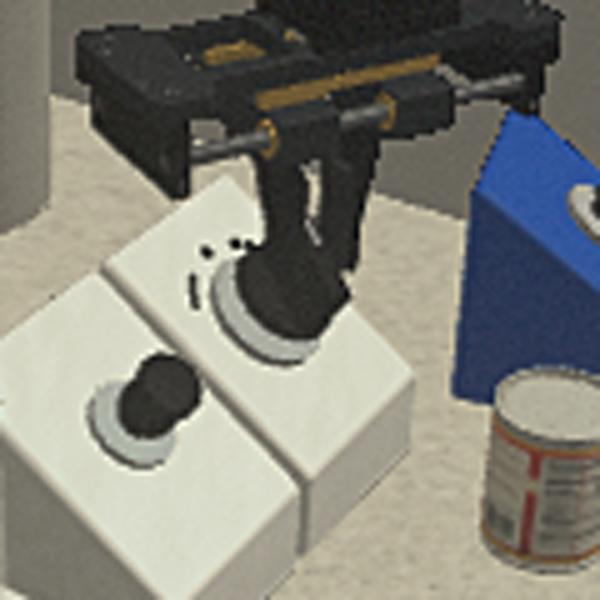

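View pics/b.png

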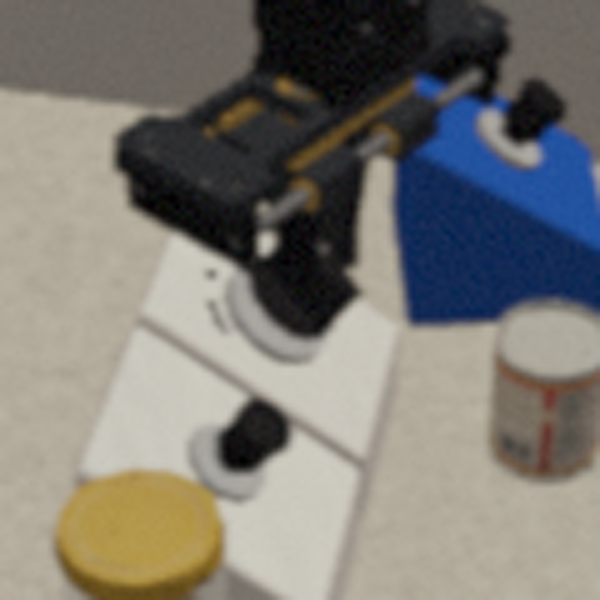

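>>> {"method": "arm_command", "body": {"increments": [{"gripper": 50, "dx": 0, "dy": 0, "dz": 0, "spin": 0}, {"gripper": 50, "dx": 0, "dy": 0, "dz": 0, "spin": 0}, {"gripper": 50, "dx": 0, "dy": 0, "dz": -0.01, "spin": 0}, {"gripper": 50, "dx": 0, "dy": 0, "dz": -0.02, "spin": 0}, {"gripper": 50, "dx": 0, "dy": 0, "dz": -0.03, "spin": 0}, {"gripper": 50, "dx": 0, "dy": 0, "dz": -0.03, "spin": 0}, {"gripper": 50, "dx": 0, "dy": 0, "dz": 0, "spin": 0}, {"gripper": 50, "dx": 0, "dy": 0, "dz": 0, "spin": 0}]}}

```text
time: 14.9
ee_pos: [0.6054, -0.1088, 0.2036]
eef_rot: [0.246, 0.969, -0.0, -0.0]
ft_force: [-0.7, 0.3, -1.1]
width: 0.0434
```

```bash
cat >> h.py <<'E'
def overlay(name,n,x0,y0,x1,y1,sc,th,pull,out):
    p=np.load('row.npy'); c=cam(name); im=cv2.imread(f'pics/{name}.png')[y0:y1,x0:x1]; im=cv2.resize(im,None,fx=sc,fy=sc,interpolation=cv2.INTER_CUBIC)
    raw=im.copy()
    def draw(X,col=(0,255,0)):
        cv2.polylines(im,[((proj(None,np.array([row(p,q) for q in X]),c)-(x0,y0))*sc).astype(np.int32)],True,col,1)
    t=np.linspace(0,2*np.pi,60)
    draw([DIAL+(.013+pull)*N0+.025*(np.cos(k)*U0+np.sin(k)*L0) for k in t])
    b=np.cos(.61-th)*U0+np.sin(.61-th)*L0; m=-np.sin(.61-th)*U0+np.cos(.61-th)*L0
    draw([DIAL+(.039+pull)*N0+i*.023*b+j*.007*m for i,j in [(1,1),(1,-1),(-1,-1),(-1,1)]],(0,0,255))
    draw([DIAL+(.039+pull)*N0,DIAL+(.039+pull)*N0+.023*b],(255,0,0))
    cv2.imwrite(out,np.hstack([raw,im]))
E
python3 - <<'E'
from h import *
print(read_state()['ee_pos']); shot('wrist','wrist9'); 
p=np.load('row.npy'); print(proj(None,row(p,DIAL+.03*N0),cam('wrist9')))
E
```

```text
[ 0.60539141 -0.10877155  0.20358553]
[[317.48035303 200.95092654]]
```

View pics/wrist9.png

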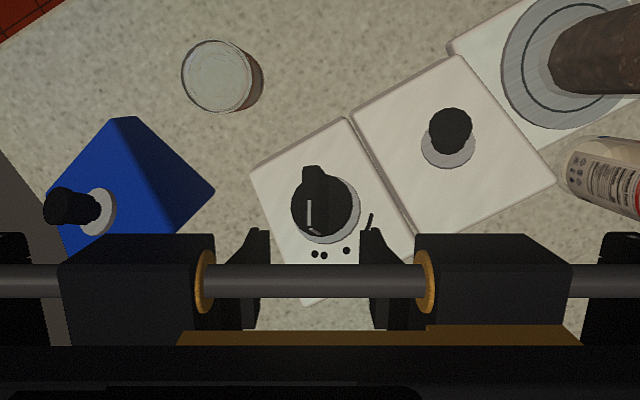

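Run:
```python
from h import *
overlay('wrist9','wrist',270,150,380,270,4,1.2,.012,'pics/o.png')
```

```text
(no output)
```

View pics/o.png

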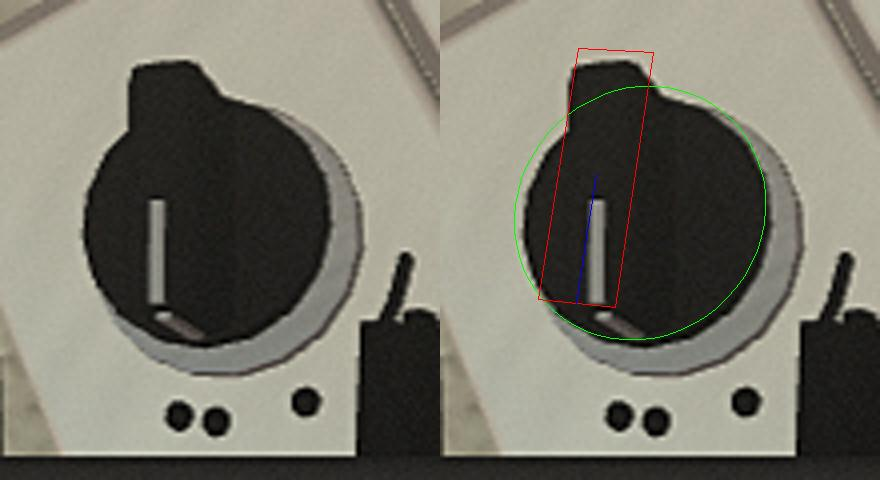

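Run:
```python
from h import *
p=np.load('row.npy'); c=cam('wrist9'); v=lambda x,y:(270+x/4,150+y/4)
U,L,n=[row([0,0,p[2]],k) for k in (U0,L0,N0)]
for pull in (.009,.0105,.012):
    q=row(p,DIAL+(.039+pull)*N0)
    X=[]
    for uv in [(157,200),(156,302)]:
        o,d=ray(None,v(*uv),c); X.append(o+d*np.dot(q-o,n)/np.dot(d,n))
    D=X[1]-X[0]; print(pull,.61-np.arctan2(D@L,D@U),[((x-q)@U,(x-q)@L,.61-np.arctan2((x-q)@L,(x-q)@U)) for x in X])
overlay('wrist9','wrist',270,150,380,270,4,1.08,.0100,'pics/o.png')
```

```text
0.009 1.0536834489985423 [(np.float64(0.003075995158702104), np.float64(-0.002384080040158518), np.float64(1.269347396716459)), (np.float64(0.01953352003644125), np.float64(-0.010206147284827442), np.float64(1.0914804593838752))]
0.0105 1.0536834489985423 [(np.float64(0.0036551476759817277), np.float64(-0.002135973800741948), np.float64(1.138850661353655)), (np.float64(0.02000699369777725), np.float64(-0.009907813133032092), np.float64(1.0698142838333669))]
0.012 1.053683448998541 [(np.float64(0.004234300193261329), np.float64(-0.0018878675613253776), np.float64(1.0293983780315767)), (np.float64(0.02048046735911329), np.float64(-0.009609478981236746), np.float64(1.048707179803931))]
```

View pics/o.png

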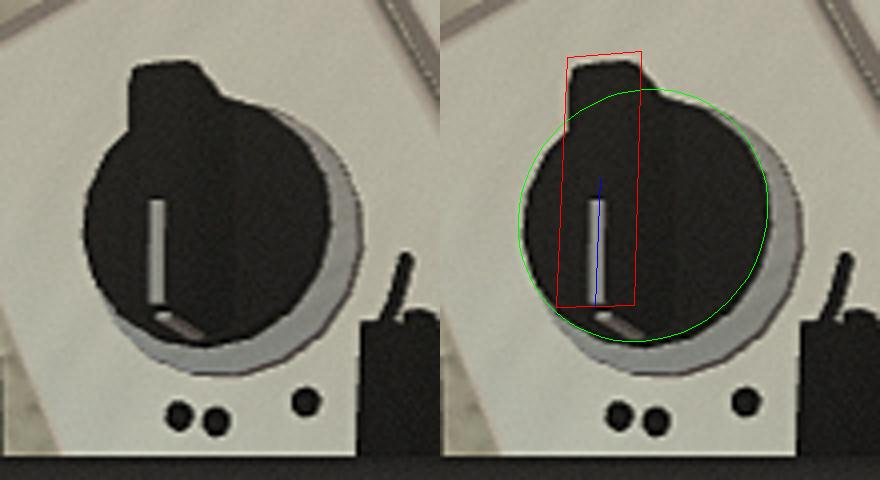

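>>> {"method": "arm_command", "body": {"grip_force": 15, "increments": [{"gripper": 50, "dx": -0.001, "dy": 0, "dz": 0.03, "spin": 0}, {"gripper": 50, "dx": 0, "dy": 0, "dz": 0.03, "spin": 0}, {"gripper": 50, "dx": 0, "dy": 0, "dz": 0.02, "spin": 0}, {"gripper": 50, "dx": 0, "dy": 0, "dz": 0.01, "spin": 0}, {"gripper": 0, "dx": 0, "dy": 0, "dz": 0, "spin": 0}, {"gripper": 0, "dx": 0, "dy": 0, "dz": 0, "spin": 0}, {"gripper": 0, "dx": 0, "dy": 0, "dz": 0, "spin": 0}, {"gripper": 0, "dx": 0, "dy": 0, "dz": 0, "spin": 0}]}}

```text
time: 15.95
ee_pos: [0.6066, -0.1103, 0.1144]
eef_rot: [0.247, 0.969, -0.001, 0.001]
ft_force: [-0.5, -2.1, 1.7]
width: 0.0166
```

>>> {"method": "arm_command", "body": {"grip_force": 15, "increments": [{"gripper": 0, "dx": 0, "dy": 0, "dz": 0, "spin": 3}, {"gripper": 0, "dx": 0, "dy": 0, "dz": 0, "spin": 3}, {"gripper": 0, "dx": 0, "dy": 0, "dz": 0, "spin": 3}, {"gripper": 0, "dx": 0, "dy": 0, "dz": 0, "spin": 0}, {"gripper": 50, "dx": 0, "dy": 0, "dz": 0, "spin": 0}, {"gripper": 50, "dx": 0, "dy": 0, "dz": -0.01, "spin": 0}, {"gripper": 50, "dx": 0, "dy": 0, "dz": -0.03, "spin": 0}, {"gripper": 50, "dx": 0, "dy": 0, "dz": -0.04, "spin": 0}]}}

```text
time: 16.95
ee_pos: [0.6062, -0.1082, 0.1946]
eef_rot: [0.321, 0.947, 0.0, -0.001]
ft_force: [1.0, -0.1, 0.2]
width: 0.0419
```

Run:
```python
from h import *
print(read_state()['ee_pos']); shot('wrist','wrist10'); 
overlay('wrist10','wrist',250,140,370,270,3.3,1.22,.010,'pics/o.png')
```

```text
[ 0.6061515  -0.10824515  0.19462951]
```

View pics/o.png

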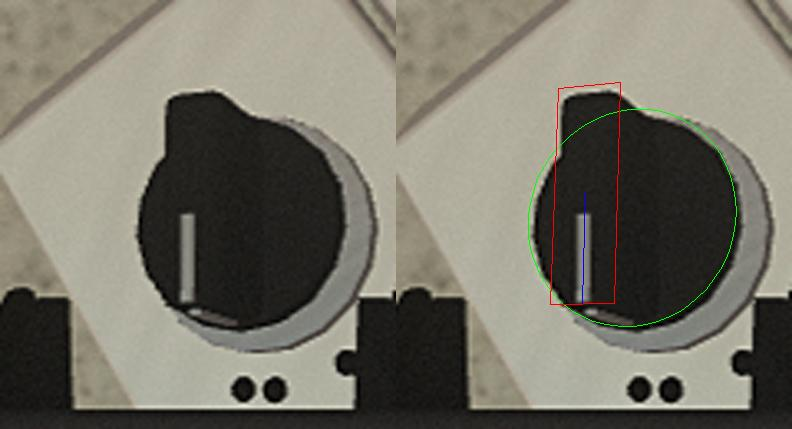

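>>> {"method": "arm_command", "body": {"grip_force": 12, "increments": [{"gripper": 50, "dx": 0, "dy": 0, "dz": 0.03, "spin": 0}, {"gripper": 50, "dx": 0, "dy": 0, "dz": 0.03, "spin": 0}, {"gripper": 50, "dx": 0, "dy": 0, "dz": 0.015, "spin": 0}, {"gripper": 50, "dx": 0, "dy": 0, "dz": 0.005, "spin": 0}, {"gripper": 0, "dx": 0, "dy": 0, "dz": 0, "spin": 0}, {"gripper": 0, "dx": 0, "dy": 0, "dz": 0, "spin": 0}, {"gripper": 0, "dx": 0, "dy": 0, "dz": 0, "spin": 0}, {"gripper": 0, "dx": 0, "dy": 0, "dz": 0, "spin": 0}]}}

```text
time: 18.0
ee_pos: [0.6063, -0.1103, 0.1141]
eef_rot: [0.322, 0.947, -0.001, 0.0]
ft_force: [-1.2, -2.8, 2.0]
width: 0.0173
```

>>> {"method": "arm_command", "body": {"grip_force": 12, "increments": [{"gripper": 0, "dx": -0.0009, "dy": 0.0007, "dz": 0.0016, "spin": 0}, {"gripper": 0, "dx": -0.0009, "dy": 0.0007, "dz": 0.0016, "spin": 0}, {"gripper": 0, "dx": -0.0009, "dy": 0.0007, "dz": 0.0016, "spin": 0}, {"gripper": 0, "dx": -0.0009, "dy": 0.0007, "dz": 0.0016, "spin": 0}, {"gripper": 0, "dx": -0.0009, "dy": 0.0007, "dz": 0.0016, "spin": 0}, {"gripper": 0, "dx": 0, "dy": 0, "dz": 0, "spin": 0}, {"gripper": 0, "dx": 0, "dy": 0, "dz": 0, "spin": 0}, {"gripper": 0, "dx": 0, "dy": 0, "dz": 0, "spin": 0}]}}

```text
time: 19.0
ee_pos: [0.6114, -0.1103, 0.107]
eef_rot: [0.322, 0.947, -0.001, -0.0]
ft_force: [-11.7, -3.9, 15.3]
width: 0.0178
```

Run:
```python
from h import *
s=read_state(); print(s['ee_pos'],s['eef_rot'],s['ft_force'],s['torque'],s['width'])
shot('scene','scene11');crop('pics/scene11.png',280,120,400,240,5,'pics/a.png')
```

```text
[ 0.61137063 -0.11029426  0.10696082] [ 3.21950276e-01  9.46756181e-01 -7.59191861e-04 -4.21876338e-04] [-11.69397118  -3.87948292  15.29843753] [-0.9446764   2.42884205  0.05086596] 0.01782565130037799
```

View pics/a.png

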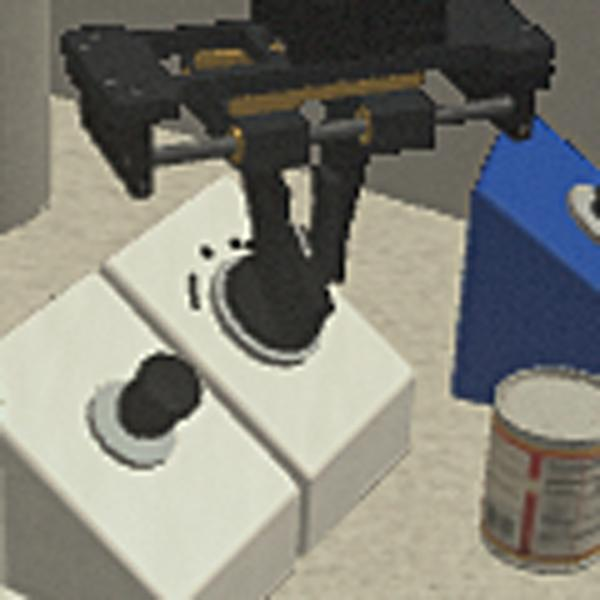

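>>> {"method": "arm_command", "body": {"increments": [{"gripper": 50, "dx": 0, "dy": 0, "dz": 0, "spin": 0}, {"gripper": 50, "dx": 0, "dy": 0, "dz": 0, "spin": 0}, {"gripper": 50, "dx": 0.0, "dy": 0, "dz": -0.01, "spin": 0}, {"gripper": 50, "dx": 0, "dy": 0, "dz": -0.03, "spin": 0}, {"gripper": 50, "dx": 0, "dy": 0, "dz": -0.04, "spin": 0}, {"gripper": 50, "dx": 0, "dy": 0, "dz": -0.01, "spin": 0}, {"gripper": 50, "dx": 0, "dy": 0, "dz": 0, "spin": 0}, {"gripper": 50, "dx": 0, "dy": 0, "dz": 0, "spin": 0}]}}

```text
time: 20.05
ee_pos: [0.6116, -0.109, 0.1944]
eef_rot: [0.321, 0.947, -0.0, -0.001]
ft_force: [0.2, 0.5, -0.2]
width: 0.0434
```

Run:
```python
from h import *
print(read_state()['ee_pos']); shot('wrist','wrist12'); shot('scene','scene12')
overlay('wrist12','wrist',250,140,370,270,3.3,1.22,.0,'pics/o.png')
overlay('scene12','scene',290,140,390,250,4,1.22,.0,'pics/o2.png')
```

```text
[ 0.61156603 -0.1089533   0.19440554]
```

View pics/o.png

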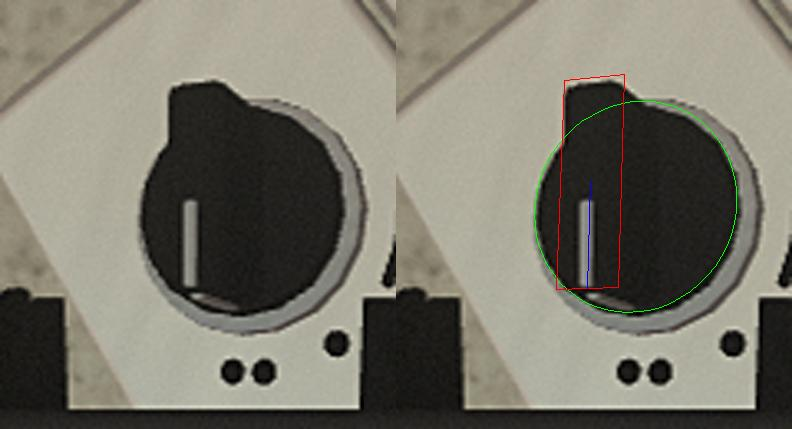

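View pics/o2.png

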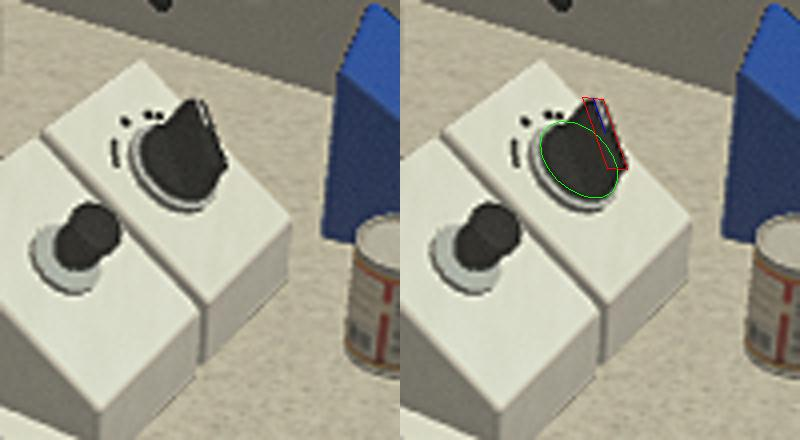

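Run:
```python
from h import *
ims=[cv2.resize(cv2.imread(f'pics/{n}.png')[160:205,310:360],None,fx=8,fy=8,interpolation=cv2.INTER_CUBIC) for n in ('scene0','scene12')]
cv2.imwrite('pics/o.png',np.hstack(ims))
```

```text
(no output)
```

View pics/o.png

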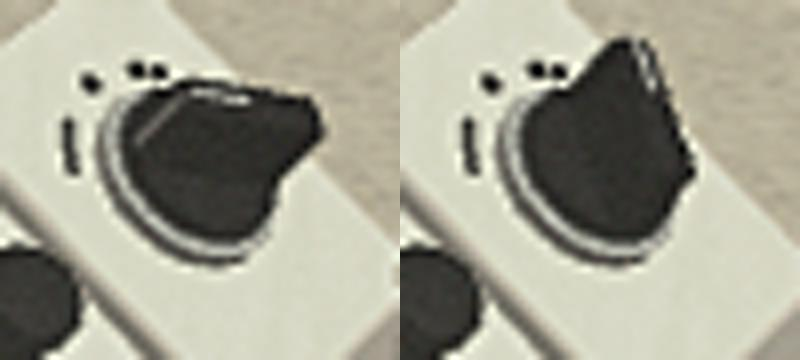

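>>> {"method": "arm_command", "body": {"grip_force": 25, "increments": [{"gripper": 60, "dx": 0, "dy": 0, "dz": -0.005, "spin": -9.7}, {"gripper": 60, "dx": 0, "dy": 0, "dz": 0, "spin": -9.7}, {"gripper": 60, "dx": 0, "dy": 0, "dz": 0, "spin": -9.7}, {"gripper": 60, "dx": 0, "dy": 0, "dz": 0, "spin": -9.7}, {"gripper": 60, "dx": 0.001, "dy": 0.035, "dz": 0, "spin": 0}, {"gripper": 60, "dx": 0.001, "dy": 0.04, "dz": 0, "spin": 0}, {"gripper": 60, "dx": 0.001, "dy": 0.033, "dz": 0, "spin": 0}, {"gripper": 60, "dx": 0, "dy": 0, "dz": 0, "spin": 0}]}}

```text
time: 21.15
ee_pos: [0.6062, 0.0024, 0.2001]
eef_rot: [-0.014, 1.0, 0.001, -0.001]
ft_force: [0.4, 0.0, -0.1]
width: 0.0525
```

Run:
```python
from h import *
from scipy.spatial.transform import Rotation as Ro
s=read_state(); R=Ro.from_quat(s['eef_rot']).as_matrix(); print(s['ee_pos'],np.degrees(np.arctan2(R[1,1],R[0,1])),R.T@(np.array([.6059,-.0008,.098])-s['ee_pos']),s['ft_force'])
shot('wrist','wrist13')
p=np.load('row.npy'); c=cam('wrist13'); im=cv2.imread('pics/wrist13.png')
t=np.linspace(0,2*np.pi,60)
for X in ([START+.037*N0+.0145*(np.cos(k)*U0+np.sin(k)*L0) for k in t],[START+.030*N0+.0145*(np.cos(k)*U0+np.sin(k)*L0) for k in t]):
    cv2.polylines(im,[proj(None,np.array([row(p,q) for q in X]),c).astype(np.int32)],True,(0,255,0),1)
cv2.imwrite('pics/o.png',im)
```

```text
[0.60616997 0.00243253 0.20011285] 91.58926491436746 [ 0.00025596 -0.00337496  0.10210828] [ 0.39741726  0.0195125  -0.09829945]
```

View pics/o.png

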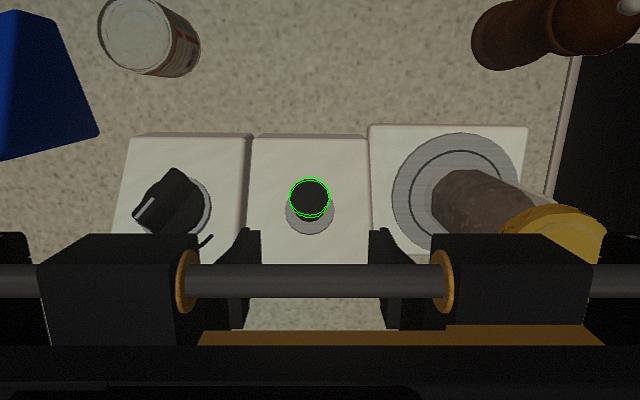

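>>> {"method": "arm_command", "body": {"increments": [{"gripper": 60, "dx": 0, "dy": -0.0032, "dz": 0.02, "spin": 0}, {"gripper": 60, "dx": 0, "dy": 0, "dz": 0.03, "spin": 0}, {"gripper": 60, "dx": 0, "dy": 0, "dz": 0.02, "spin": 0}, {"gripper": 60, "dx": 0, "dy": 0, "dz": 0.008, "spin": 0}, {"gripper": 60, "dx": 0, "dy": 0, "dz": 0, "spin": 0}, {"gripper": 60, "dx": 0, "dy": 0, "dz": 0, "spin": 0}, {"gripper": 60, "dx": 0, "dy": 0, "dz": 0, "spin": 0}, {"gripper": 60, "dx": 0, "dy": 0, "dz": 0, "spin": 0}]}}

```text
time: 22.2
ee_pos: [0.607, -0.0045, 0.1233]
eef_rot: [-0.011, 1.0, -0.0, 0.0]
ft_force: [-0.1, -0.1, -0.8]
width: 0.0524
```

Run:
```python
from h import *
s=read_state(); print(s['ee_pos'],s['ft_force'])
shot('scene','scene14');crop('pics/scene14.png',200,90,400,260,4,'pics/a.png')
```

```text
[ 0.60703117 -0.0044501   0.12327479] [-0.14547394 -0.08400796 -0.76157455]
```

View pics/a.png

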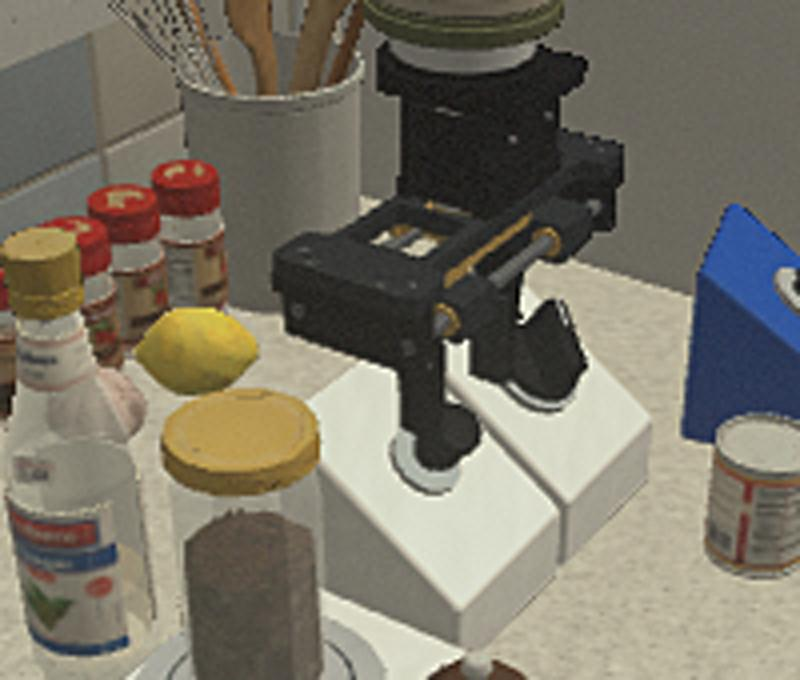

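>>> {"method": "arm_command", "body": {"grip_force": 25, "increments": [{"gripper": 60, "dx": 0.001, "dy": 0.003, "dz": 0.008, "spin": 0}, {"gripper": 60, "dx": 0, "dy": 0, "dz": 0.008, "spin": 0}, {"gripper": 60, "dx": 0, "dy": 0, "dz": 0.006, "spin": 0}, {"gripper": 60, "dx": 0, "dy": 0, "dz": 0, "spin": 0}, {"gripper": 0, "dx": 0, "dy": 0, "dz": 0, "spin": 0}, {"gripper": 0, "dx": 0, "dy": 0, "dz": 0, "spin": 0}, {"gripper": 0, "dx": 0, "dy": 0, "dz": 0, "spin": 0}, {"gripper": 0, "dx": 0, "dy": 0, "dz": 0, "spin": 0}]}}

```text
time: 23.25
ee_pos: [0.6058, -0.0013, 0.101]
eef_rot: [-0.011, 1.0, 0.0, 0.0]
ft_force: [-0.4, -0.2, 1.1]
width: 0.0269
```

>>> {"method": "arm_command", "body": {"grip_force": 30, "increments": [{"gripper": 0, "dx": 0.0012, "dy": 0, "dz": -0.0017, "spin": 0}, {"gripper": 0, "dx": 0.0012, "dy": 0, "dz": -0.0017, "spin": 0}, {"gripper": 0, "dx": 0.0012, "dy": 0, "dz": -0.0017, "spin": 0}, {"gripper": 0, "dx": 0.0012, "dy": 0, "dz": -0.0017, "spin": 0}, {"gripper": 0, "dx": 0.0012, "dy": 0, "dz": -0.0017, "spin": 0}, {"gripper": 0, "dx": 0.0012, "dy": 0, "dz": -0.0017, "spin": 0}, {"gripper": 0, "dx": 0.0006, "dy": 0, "dz": -0.0008, "spin": 0}, {"gripper": 0, "dx": 0, "dy": 0, "dz": 0, "spin": 0}]}}

```text
time: 24.25
ee_pos: [0.5987, -0.0015, 0.1111]
eef_rot: [-0.011, 1.0, 0.0, 0.001]
ft_force: [11.6, 1.5, -13.7]
width: 0.0266
```

Run:
```python
from h import *
s=read_state(); print(s['ee_pos'],s['ft_force'],s['width'])
shot('scene','scene15');crop('pics/scene15.png',240,130,400,250,5,'pics/a.png')
```

```text
[ 0.59866322 -0.00148641  0.11107681] [ 11.59310458   1.47009657 -13.74327051] 0.026625958408287225
```

View pics/a.png

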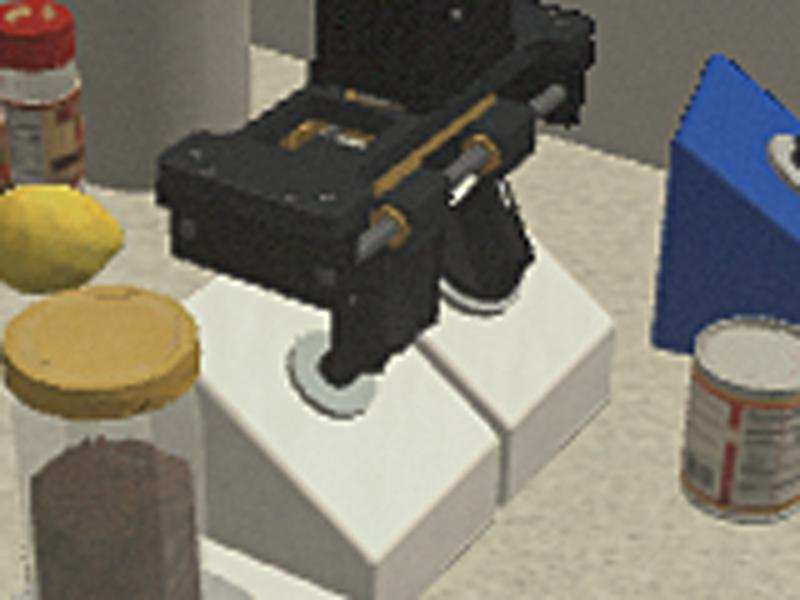

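>>> {"method": "arm_command", "body": {"increments": [{"gripper": 60, "dx": -0.0012, "dy": 0, "dz": 0.0017, "spin": 0}, {"gripper": 60, "dx": 0, "dy": 0, "dz": 0, "spin": 0}, {"gripper": 60, "dx": 0, "dy": 0, "dz": 0, "spin": 0}, {"gripper": 60, "dx": 0, "dy": 0, "dz": -0.02, "spin": 0}, {"gripper": 60, "dx": 0, "dy": 0, "dz": -0.03, "spin": 0}, {"gripper": 60, "dx": 0, "dy": -0.01, "dz": -0.04, "spin": 0}, {"gripper": 60, "dx": 0, "dy": -0.01, "dz": -0.03, "spin": 0}, {"gripper": 60, "dx": 0, "dy": 0, "dz": 0, "spin": 0}]}}

```text
time: 25.3
ee_pos: [0.6006, -0.0228, 0.2329]
eef_rot: [-0.011, 1.0, -0.0, 0.002]
ft_force: [0.4, 0.2, 0.3]
width: 0.0521
```

Run:
```python
from h import *
s=read_state(); print(s['ee_pos'],s['ft_force'],s['width'])
shot('scene','scene16');crop('pics/scene16.png',220,140,460,310,3,'pics/a.png')
ims=[cv2.resize(cv2.imread(f'pics/{n}.png')[170:220,280:365],None,fx=4.5,fy=4.5,interpolation=cv2.INTER_CUBIC) for n in ('scene0','scene16')]
cv2.imwrite('pics/o.png',np.hstack(ims))
shot('wrist','wrist16')
overlay('wrist16','wrist',60,90,260,280,2,1.22,.0,'pics/o2.png')
```

```text
[ 0.60061737 -0.0227524   0.23294179] [0.35699514 0.19751263 0.28189613] 0.05206664735955579
```

View pics/a.png

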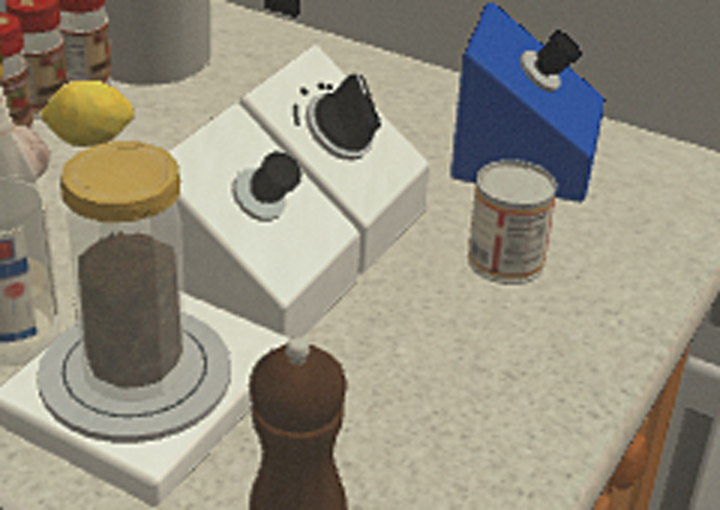

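View pics/o.png

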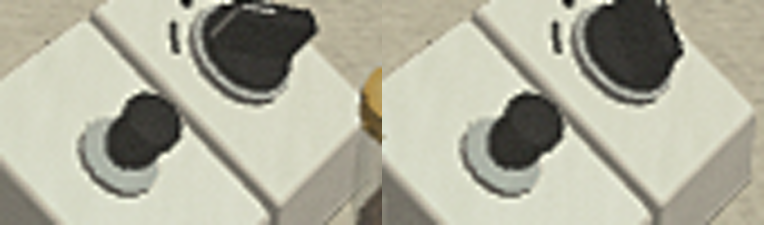

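View pics/o2.png

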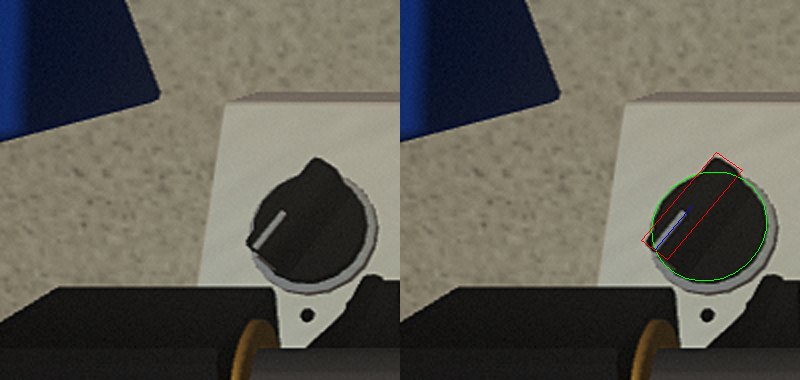

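```bash
python3 -c "
from h import *
print(job.close_job(), read_state()['time'])"
```

```text
the job is handed in; nothing more can be done
the job is handed in; nothing more can be done
```

I did all the steps in order and handed the job in at about 25.5 s of the 54 s allowed; the hand-in gives no verdict.

- **Jar:** it stands upright on the warming plate, a few millimetres from the centre, and was let go before I touched the knobs.
- **Dial:** I pulled it out in the off sector and turned it clockwise. The first turn stopped at about 1.06 rad, short of the two dots, so I gripped it again and turned it about 9° more. I then pushed it home with about 19 N.
- **Start knob:** I pulled it about 12 mm, to its stop; the wrist force rose to 18 N against the 5 N spring. I then let it spring back.

**Last checks:** the final pictures showed the dial home (its skirt looks the same as at the start) at about 1.2 rad. The start knob was back at rest. The tin and mill looked unmoved in the last picture and the arm never went near the bottle, but I measured none of their positions again. The arm was clear of everything, with no force at the wrist.

**One disagreement:** two estimates of the plate centre differed by about 4 mm, well inside the 28 mm allowed.

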